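Knock the jammed spacer out of the guide slot and store it

ROBOT

A 7-joint arm with a two-finger parallel gripper is mounted at the origin on a cart in front of the work surface, level with it; the furniture and walls round the work are solid. World frame = base frame: x ahead of the robot, y to its left, z up, the work surface at z = 0. Lengths are in m, angles in rad, forces in N, time in s.
With the tool pointing down it reaches from about 0.35 to 0.9 m from the base axis. Payload 7.2 kg.
Tool frame: the origin (TCP) lies on the centre line of the jaws, within the pads' length; the fingertips stand 17 mm ahead of it and the grasp point (between the pads) lies 2 mm behind it; y points along the fingers, x is the direction in which the jaws open and shut, and the axes are right-handed (so a half turn about y gives the same grasp; the last joint's range is limited). The gripper opens to 88 mm and grips with 3 to 60 N. Pads are 20 mm wide; open, the fingers measure 115 mm over their backs; the gripper's body (75 mm by 178 mm) begins 61 mm behind the grasp point.
Start: joints at [1.268, 0.411, -0.013, 1.596, 0.006, 1.134, -0.082], TCP at [0.145, -0.608, 0.215] pointing down, gripper open.
Joint ranges: [-2.95, 2.95], [-0.29, 1.99], [-1.47, 1.44], [0.14, 2.54], [-1.03, 4.17], [0.13, 1.85], [-2.86, 2.86]. Speed limits (rad/s): [2.39, 2.39, 3.01, 3.01, 3.14, 3.14, 3.14].

INTERFACE

Orientations are given as [roll, pitch, yaw] about the fixed x, y, z axes, in that order (R = Rz(yaw) Ry(pitch) Rx(roll)).
In Python, from rig import bot gives the robot as it stands. The module is installed in compiled form; this text tells all that it offers.
- The arm moves only by the tool step_arm, never from a script. Its arguments are lists of equal length, an entry for each row: "xyz": the shift along the tool's x, y, z normalised to -1 to 1, where 1 is 500 mm, a list of three; "rot": the turn, a rotation vector about the tool's x, y, z normalised to -1 to 1, where 1 is 90 degrees, a list of three; "jaw": the closure, from -1 (fully open) to 1 (shut). A call has 1 to 20 rows; each row is the pose to reach, as a shift and turn from the pose commanded when the call began, along the tool's axes at that moment; what a row does not reach only later rows make up. A row lasts 1/12 s, in which the tool goes at most 41.7 mm and 7.16 degrees, less where a joint would pass 70% of its speed; a pose out of reach is approached as far as the arm can. A call with a number of a shift or a turn outside -1 to 1 is refused whole. A call with a gripper value outside its range is refused whole. The fingers move at their own pace and stop on an object; "newtons" is the grip in N (left out, the last holds). Time passes only in rows, so rows that repeat a pose let the fingers close. It gives the time, the measured TCP pose, the force and the opening at its end, in the units of the state.
- bot.get_obs(): the state, without advancing time (a new reading comes with each control period).
- bot.capture(name): name is "side" or "top" or "wrist"; returns the picture (400x640x3 uint8, red, green, blue); there is no depth.
- bot.camera_model(name): a dict with "fovy" (degrees; the focal length in pixels is half the picture's height over the tangent of half this angle, whatever the lens; pixels are square), "cx", "cy" (the principal point, pixels), "R" (3x3) and "t" (3): a world point X has camera coordinates R X + t. Camera axes: x right, y down, z forward; pixel columns grow to the right and rows downward; lengths in m; the calibration is good to about 2 mm. A picture is of the moment at which its call begins: read the wrist's pose just before it. camera_model takes no time and is no camera call; for the wrist camera it gives the pose at the moment of the call.
- bot.finish_job(): hands the job in, once; it reports no verdict.
The state is a dict: "time_s": time; "qpos": joint angles; "qd": joint speeds; "joint_efforts": joint torques, N m; "position": TCP position; "ee_rot": TCP orientation; "ft_force": force on the tool from outside, world axes, zero at the start; "ft_torque": the same for the moment, N m; "grip_width": finger opening in m.
Only numpy, scipy, OpenCV 4.12 (cv2) and the standard library are available. Lean on these libraries where they do the work, as an engineer would, in place of code of your own. Each camera call takes 0.05 s, during which the arm holds its last target.

TASK

The steel spacer bar is jammed in the slot of the green guide fixture: holding the wooden block, use it to knock the bar endways out of the slot's open end with the ledge until the red band near its leading end is fully outside (do not take hold of the bar while it is jammed), then lay the block down on the worktop. Lift the bar out by its freed end, put it down flat on the black rubber pad and let go, then take it again by the middle and lay it lengthways in the blue cradle, fully down between its side walls. Put the bar down rather than drop it, and leave the bolt, nut, wrench and tin where they are.

Things in the scene. Friction and masses are not known exactly. Their poses are not given: they have to be found in the camera images.
- fixture: Green guide fixture fixed to the worktop, 84 x 145 x 52 mm. Origin: centre of the slot at worktop level, z up. A straight open-topped slot runs along its y, from y = -70 mm (entry) to +60 mm (exit): floor 24 mm above the worktop, walls up to 52 mm, 32 mm wide (x = -19 to +13 mm). On the front a housing and brass screw reach x = -57 mm. Turned up to 0.25 rad
- shoe_face (a point): Middle of the brass shoe's face in the front wall (fixture x = -13, y = -29 mm; shoe y = -40 to -18 mm). Its spring (13 N) jams the bar against the back wall: some 8 to 18 N of push along +y moves the bar, which is loose once past the shoe. The shoe then leaves 25 mm of the slot's width free
- slot_entry (a point): Centre of the slot floor (24 mm up) at the entry mouth, where the block goes in; nothing stands before it. Axes as the fixture's: +y points into the slot, the way to knock
- slot_exit (a point): Centre of the slot floor (24 mm up) at the exit mouth; axes as the fixture's, +y points outward. Past it a ledge 18 mm wide carries the floor on by 15 mm, with free space beside and beyond it; a bar with more than half its length past the ledge falls
- spacer: Steel-coloured bar, 26 (x) x 110 (y) x 20 (z) mm, 0.15 kg, red band 4 mm wide round it 32 to 36 mm from each end. Origin: centre of its underside; y along it. It starts on the slot floor, centre within 4 mm of the fixture's origin along y, top 8 mm below the wall tops. Leading band fully outside: its centre is at fixture y = +41 mm; 10 to 15 mm further is still safe
- block: Knocking block: light wooden bar 18 (x) x 130 (y) x 28 (z) mm, 0.07 kg, brass cap on its +y end. Origin: centre of its underside; it lies on an 18 mm wide side. To drive the bar out it must enter the slot by about 70 mm, so hold it within 45 mm of its plain end
- block_nose (a point): Centre of the block's brass end face, 14 mm above its underside, 65 mm from its middle along +y
- block_center (a point): Middle of the wooden block
- pad: Black rubber pad fixed to the worktop, 74 (x) x 135 (y) mm, 3 mm thick. Origin: centre of its underside. It and the cradle may have changed places
- cradle: Blue storage cradle fixed to the worktop, 50 (x) x 134 (y) x 38 mm. Origin: centre of its underside; the bar goes in along y, either way round. Two saddles, y = 30 to 52 mm either side of the middle: floor 24 mm up, side walls 32 mm apart, up to 38 mm. End lips at y = +-60 mm, 34 mm high. The 60 mm between the saddles is open down to the 8 mm base: room for fingers that hold the bar by its middle
- cradle_seat (a point): Centre of the cradle's seat at the level of the saddle floors (24 mm up): the bar's origin belongs here; axes as the cradle's
- bolt: Bystander: steel bolt, 21 x 63 x 19 mm, lying. Origin: centre of its underside
- nut: Bystander: steel nut, 24 x 27 x 13 mm. Origin: centre of its underside
- wrench: Bystander: combination wrench, 28 x 155 x 7 mm, lying along its y. Origin: centre of its underside
- bit_box: Bystander: low tin with a tan lid, 74 x 112 x 32 mm. Origin: centre of its underside
Not all that is in view belongs to the job. There is more than one size of the cradle; the job needs the larger. There is more than one size of the block; the one meant has the size given above.

How it is judged:
On the way, in this order (a step that is already met when the one before it is completed fails the run):
1. the wooden block is held clear of the worktop (contact force between the fingers and block above 1 N and height (world z) of block_center above 0.035 m), for 0.1 s.
2. the bar, untouched by the fingers, has been knocked along the slot with the held block until its leading red band is outside (centre 40 mm or more along +y), still lying on the slot floor (y of spacer in the frame of fixture above 0.04 m and x of spacer in the frame of fixture between -0.012 and 0.012 m and z of spacer in the frame of fixture between 0.018 and 0.03 m and contact force between the fingers and spacer below 0.5 N and contact force between the fingers and block above 1 N), for 0.1 s.
3. the bar lies flat on the rubber pad, let go and at rest, its centre over the pad, and the block has been laid down (x of spacer in the frame of pad between -0.035 and 0.035 m and y of spacer in the frame of pad between -0.065 and 0.065 m and z of spacer in the frame of pad between -0.001 and 0.007 m and angle between spacer's own z axis and vertical below 0.1 rad and linear speed of spacer below 0.02 m/s and contact force between the fingers and spacer below 0.1 N and height (world z) of block_center below 0.022 m), for 0.1 s.
At the end, for the whole second after the job is handed in: The bar lies lengthways (0.15 rad) and level (0.08 rad) on both saddle floors of the cradle, centred within 5 mm across, 7 mm along and 2.5 mm in height, released and at rest; the wooden block lies on a long side on the worktop (its middle below 22 mm), at rest (x of spacer in the frame of cradle_seat between -0.005 and 0.005 m and y of spacer in the frame of cradle_seat between -0.007 and 0.007 m and z of spacer in the frame of cradle_seat between -0.002 and 0.0025 m and angle between the y axis of spacer and the y axis of cradle, either way round below 0.15 rad and angle between spacer's own z axis and vertical below 0.08 rad and linear speed of each of spacer, block below 0.02 m/s and contact force between the fingers and spacer below 0.1 N and height (world z) of block_center below 0.022 m); the robot touches nothing.
It fails at once if the fingers touch the bar while it is still jammed in the slot (less than 20 mm along) (contact force between the fingers and spacer above 1 N and y of spacer in the frame of fixture between -0.08 and 0.02 m and x of spacer in the frame of fixture between -0.03 and 0.03 m and z of spacer in the frame of fixture below 0.03 m).
It fails at once if the bar is dropped (faster than 0.5 m/s out of the fingers) (contact force between the fingers and spacer below 0.1 N and linear speed of spacer above 0.5 m/s).
It fails at once if the bolt, nut, wrench or tin is moved by more than 30 mm (distance of any of bolt, nut, wrench, bit_box from where it was at the start of the episode above 0.03 m).
It also fails if it takes over 66 s, if anything falls off the work surface, if the arm or the gripper's body presses on something with over 40 N, if the wrist force passes 120 N, or if a joint passes its speed limit or range.

## Working session

There is one attempt and no reset: what is moved stays moved. The work goes in short steps, Python scripts to look and compute and a tool call to move; the robot and the scene stay as the last step left them, time stands still between calls to the robot, and variables do not carry over. Pictures are saved under pics/ and viewed, and the job is handed in when it is done.

Besides the shell and the picture viewer there is one more tool, called after "Call:" as name(argument=value, ...), one argument or row to a line, values as JSON. step_arm: Moves the arm, as the interface text tells. Scaled input: -1 to 1 covers 500 mm each way for a shift and 90 degrees each way for a turn. Its arguments: {"type":"object","properties":{"xyz":{"type":"array"},"rot":{"type":"array"},"jaw":{"type":"array"},"newtons":{"type":"number"}},"required":["xyz","rot","jaw"]}

```bash
mkdir -p pics; ls
python3 - <<'E'
from rig import bot
import cv2,numpy as np
o=bot.get_obs();print(o)
for n in ("side","top","wrist"):
    m=bot.camera_model(n);print(n,m)
    cv2.imwrite(f"pics/{n}0.png",bot.capture(n)[:,:,::-1])
E
```

```text
pics
{'time_s': 0.0, 'qpos': array([ 1.26783137,  0.41189516, -0.01271769,  1.59702868,  0.00560737,
        1.13427171, -0.08219341]), 'qd': array([ 0.00052543,  0.00101312, -0.00056214, -0.0007302 , -0.00217786,
        0.00011182,  0.00037102]), 'joint_efforts': array([-2.20074739e-04, -5.87951338e+01,  6.41310532e-01, -2.91072750e+01,
       -5.38864906e-02,  1.81509485e-02,  1.31887186e-04]), 'position': array([ 0.14522712, -0.60737637,  0.21441829]), 'ee_rot': array([-1.57091149e+00,  1.56297696e-03, -1.33599199e+00]), 'ft_force': array([-0.40535444,  0.62592115, -0.52916034]), 'ft_torque': array([ 0.01058086, -0.03861804,  0.00228372]), 'grip_width': 0.08779176787846048}
side {'fovy': 54.06390021601064, 'cx': 329.6059594880664, 'cy': 204.42365466298995, 'R': array([[ 0.9833743 ,  0.18077654,  0.01717054],
       [ 0.14390881, -0.71815653, -0.68083878],
       [-0.11074855,  0.67199035, -0.73223202]]), 't': array([-0.54097259,  0.00779181,  1.12201591])}
top {'fovy': 54.56861344690036, 'cx': 324.0768289945186, 'cy': 191.3086067171694, 'R': array([[-0.02771711, -0.9994981 , -0.01533951],
       [-0.98861902,  0.0296789 , -0.14748422],
       [ 0.14786546,  0.01107709, -0.98894545]]), 't': array([0.08776831, 0.51891308, 1.01453454])}
wrist {'fovy': 66.69555226485696, 'cx': 315.4474072630442, 'cy': 201.47951790332067, 'R': array([[ 0.23295219, -0.97248729, -0.00131975],
       [-0.93257013, -0.22377474,  0.2832628 ],
       [-0.2757648 , -0.06475593, -0.95904142]]), 't': array([-0.62244856, -0.03315661,  0.39008153])}
```

View pics/top0.png

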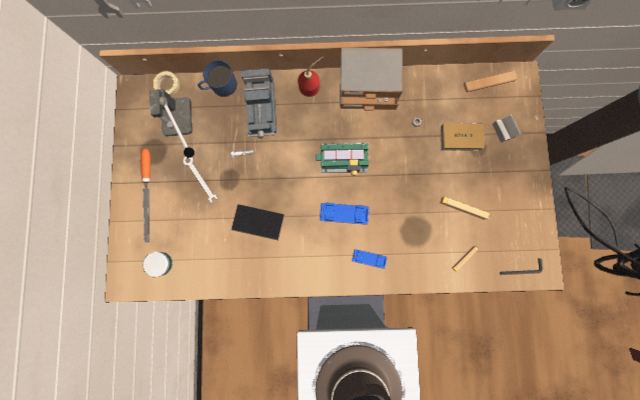

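View pics/side0.png

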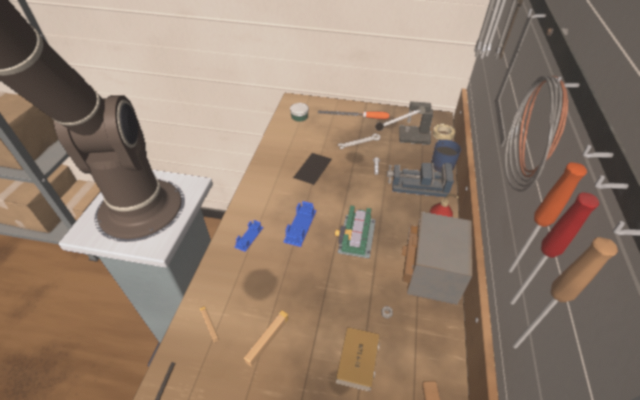

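View pics/wrist0.png

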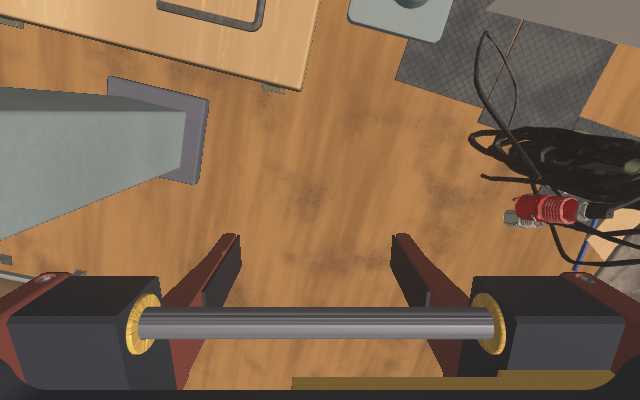

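Candidates in top picture. Block: large yellow bar (466,208), small bar (465,258), brown strip (490,80). Cradle: large blue (344,213), small blue (369,259). Pad (258,222), fixture (344,157). Next: close crops.

```bash
cat > h.py <<'E'
import numpy as np,cv2
from rig import bot
def ray(m,u,v):
    f=200/np.tan(np.radians(m['fovy'])/2)
    d=np.array([(u-m['cx'])/f,(v-m['cy'])/f,1]); R=np.array(m['R']);t=np.array(m['t'])
    return -R.T@t, R.T@d
def pz(m,u,v,z):
    c,d=ray(m,u,v); return c+d*(z-c[2])/d[2]
def proj(m,X):
    f=200/np.tan(np.radians(m['fovy'])/2)
    p=np.array(m['R'])@np.array(X)+np.array(m['t']); return np.array([f*p[0]/p[2]+m['cx'],f*p[1]/p[2]+m['cy']])
def crop(im,x0,y0,x1,y1,k,name):
    c=im[y0:y1,x0:x1]; c=cv2.resize(c,None,fx=k,fy=k,interpolation=cv2.INTER_CUBIC)
    for x in range((x0+9)//10*10,x1,10):
        cv2.line(c,((x-x0)*k,0),((x-x0)*k,6),(255,255,255),1)
        if x%20==0: cv2.putText(c,str(x),((x-x0)*k,18),0,.4,(255,255,255),1)
    for y in range((y0+9)//10*10,y1,10):
        cv2.line(c,(0,(y-y0)*k),(6,(y-y0)*k),(255,255,255),1)
        if y%20==0: cv2.putText(c,str(y),(8,(y-y0)*k+4),0,.4,(255,255,255),1)
    cv2.imwrite(name,c)
E
python3 - <<'E'
from h import *
im=cv2.imread('pics/top0.png')
crop(im,220,130,400,230,4,'pics/c1.png')
crop(im,300,130,400,230,6,'pics/c3.png')
crop(im,400,100,540,240,4,'pics/c2.png')
m=bot.camera_model('top')
for n,(u,v,z) in dict(block=(466,208,.028),blk2=(465,258,.02),strip=(490,80,.02),fix=(344,157,.052),cradle=(344,213,.038),cr2=(369,259,.03),pad=(258,222,.003),tin=(463,136,.032),nut=(417,122,.013)).items(): print(n,pz(m,u,v,z).round(3))
for a,b in [((443,200),(489,216)),((455,270),(476,248))]: print(np.linalg.norm(pz(m,*a,.028)-pz(m,*b,.028)))
E
```

```text
block [ 0.466 -0.311  0.028]
blk2 [ 0.332 -0.3    0.02 ]
strip [ 0.833 -0.412  0.02 ]
fix [0.612 0.016 0.052]
cradle [0.461 0.021 0.038]
cr2 [ 0.337 -0.042  0.03 ]
pad [0.446 0.26  0.003]
tin [ 0.666 -0.318  0.032]
nut [ 0.717 -0.197  0.013]
0.1294453335393163
0.08233082623978775
```

View pics/c3.png

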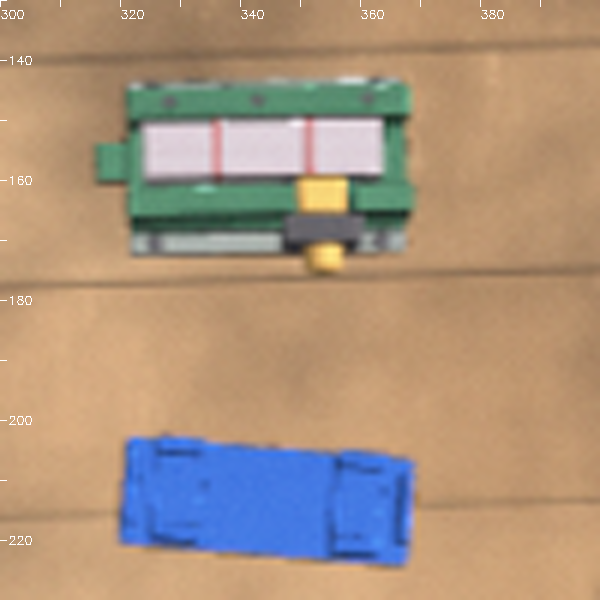

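View pics/c2.png

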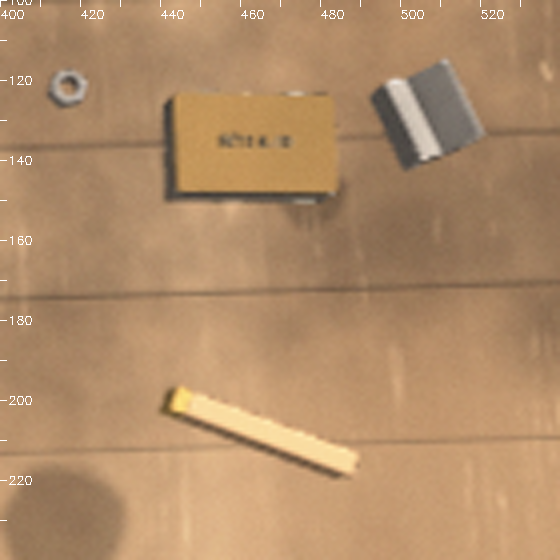

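The c2 crop shows the block: brass cap at (443,200), plain end at (487,215), length measures 129 mm, so it is the one meant (the other is 82 mm). The fixture's ledge is at (318,157), so its +y is about world +y, and the larger cradle is at (344,213).

```bash
cat >> h.py <<'E'
from scipy.spatial.transform import Rotation as Ro
def Rt(yaw): return Ro.from_euler('xyz',[-np.pi/2,0,yaw])
def plan(P,yaw,via=None):
    o=bot.get_obs(); R=Ro.from_euler('xyz',o['ee_rot'])
    d=R.inv().apply(np.array(P)-o['position'])
    r=(R.inv()*Rt(yaw)).as_rotvec()
    n=np.linalg.norm(d)
    print('t',round(o['time_s'],2),'pos',o['position'].round(4),'rot',o['ee_rot'].round(4),'xyz',(d/.5).round(4),'rot',(r/(np.pi/2)).round(4),'rows',round(max(n/.0417,np.linalg.norm(r)/.125),1),'gw',round(o['grip_width'],4))
E
python3 - <<'E'
from h import *
m=bot.camera_model('top')
a=pz(m,443,200,.028);b=pz(m,488,215.5,.028);print(a,b,np.arctan2(a[1]-b[1],a[0]-b[0])-np.pi/2)
c=(a+b)/2;print(c); plan([c[0]-.02,c[1]-.04,.19],-.32)
E
```

```text
[ 0.48924233 -0.25034688  0.028     ] [ 0.44349485 -0.36832597  0.028     ] -0.3699096508419657
[ 0.46636859 -0.30933643  0.028     ]
t 0.15 pos [ 0.1453 -0.6075  0.2146] rot [-1.5709e+00  1.2000e-03 -1.3360e+00] xyz [-0.362   0.0496  0.7057] rot [-4.000e-04 -6.468e-01 -7.000e-04] rows 9.5 gw 0.088
```

Call:
step_arm(
  xyz=[
    [-0.36,0.05,0.7],
    [-0.36,0.05,0.7],
    [-0.36,0.05,0.7],
    [-0.36,0.05,0.7],
    [-0.36,0.05,0.7],
    [-0.36,0.05,0.7],
    [-0.36,0.05,0.7],
    [-0.36,0.05,0.7],
    [-0.36,0.05,0.7],
    [-0.36,0.05,0.7],
    [-0.36,0.05,0.7],
    [-0.36,0.05,0.7],
  ],
  rot=[
    [0,-0.62,0],
    [0,-0.62,0],
    [0,-0.62,0],
    [0,-0.62,0],
    [0,-0.62,0],
    [0,-0.62,0],
    [0,-0.62,0],
    [0,-0.62,0],
    [0,-0.62,0],
    [0,-0.62,0],
    [0,-0.62,0],
    [0,-0.62,0],
  ],
  jaw=[-1,-1,-1,-1,-1,-1,-1,-1,-1,-1,-1,-1],
)

```text
time_s: 1.15
position: [0.4445, -0.3503, 0.1899]
ee_rot: [-1.571, 0.001, -0.359]
ft_force: [-0.7, -0.7, -0.6]
grip_width: 0.0875
```

Run:
```python
from h import *
o=bot.get_obs();print(o['time_s'],o['position'],o['ee_rot'],o['qd'].max())
m=bot.camera_model('wrist');print(-np.array(m['R']).T@m['t']); im=bot.capture('wrist')[:,:,::-1].copy()
np.savez('w1.npz',**m); cv2.imwrite('pics/w1.png',im)
```

```text
1.15 [ 0.44450073 -0.35031677  0.18986312] [-1.57053429e+00  7.15717734e-04 -3.59256818e-01] 0.03992167940960173
[ 0.47252974 -0.27540965  0.35806913]
```

View pics/w1.png

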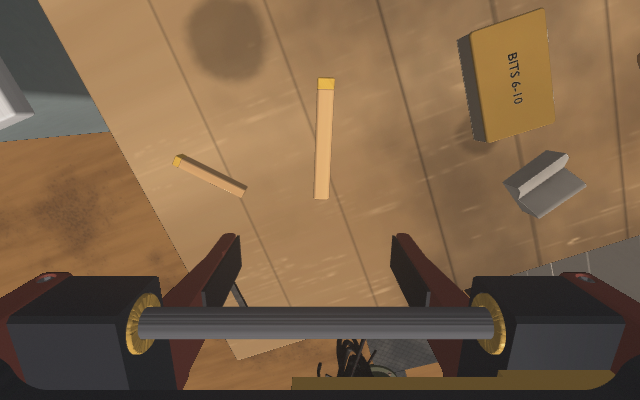

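Run:
```python
from h import *
im=cv2.imread('pics/w1.png'); crop(im,290,65,360,210,4,'pics/c4.png')
```

```text
(no output)
```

View pics/c4.png

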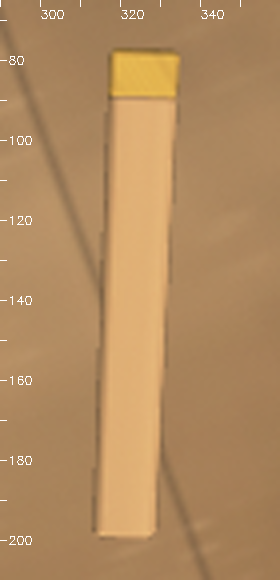

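Run:
```python
from h import *
m=np.load('w1.npz')
P=[pz(m,*p,.028) for p in [(318,77.5),(335,78.5),(315,198.7),(329,199)]]
print(np.round(P,4)); n=(P[0]+P[1])/2;e=(P[2]+P[3])/2
print(np.linalg.norm(P[0]-P[1]),np.linalg.norm(n-e)); c=(n+e)/2; u=(n-e)/np.linalg.norm(n-e);yaw=-np.arctan2(u[0],u[1]);print('c',c,'yaw',yaw)
g=c-u*.033; print('g',g); plan([g[0],g[1],.018],yaw); plan([g[0],g[1],.06],yaw)
# fixture and cradle, from top view
t=bot.camera_model('top')
print(proj(t,[c[0],c[1],.028]))
```

```text
[[ 0.4866 -0.2452  0.028 ]
 [ 0.5023 -0.2522  0.028 ]
 [ 0.4389 -0.3634  0.028 ]
 [ 0.4536 -0.3693  0.028 ]]
0.017223914422847694 0.12713898765618137
c [ 0.4703463  -0.30752992  0.028     ] yaw -0.38867199612170394
g [ 0.45784062 -0.33806855  0.028     ]
t 1.2 pos [ 0.4433 -0.3517  0.1899] rot [-1.5712e+00  9.0000e-04 -3.6190e-01] xyz [0.0178 0.3438 0.036 ] rot [ 0.0003  0.017  -0.0006] rows 4.2 gw 0.0876
t 1.2 pos [ 0.4433 -0.3517  0.1899] rot [-1.5712e+00  9.0000e-04 -3.6190e-01] xyz [0.0177 0.2598 0.0359] rot [ 0.0003  0.017  -0.0006] rows 3.2 gw 0.0876
[464.62658709 206.28245765]
```

Call:
step_arm(
  xyz=[
    [0.018,0.26,0.036],
    [0.018,0.26,0.036],
    [0.018,0.26,0.036],
    [0.018,0.26,0.036],
    [0.018,0.34,0.036],
    [0.018,0.34,0.036],
    [0.018,0.34,0.036],
    [0.018,0.34,0.036],
    [0.018,0.34,0.036],
    [0.018,0.34,0.036],
    [0.018,0.34,0.036],
    [0.018,0.34,0.036],
    [0.018,0.34,0.036],
    [0.018,0.34,0.036],
  ],
  rot=[
    [0,0.017,0],
    [0,0.017,0],
    [0,0.017,0],
    [0,0.017,0],
    [0,0.017,0],
    [0,0.017,0],
    [0,0.017,0],
    [0,0.017,0],
    [0,0.017,0],
    [0,0.017,0],
    [0,0.017,0],
    [0,0.017,0],
    [0,0.017,0],
    [0,0.017,0],
  ],
  jaw=[-1,-1,-1,-1,-1,-1,1,1,1,1,1,1,1,1],
  newtons=40,
)

```text
time_s: 2.37
position: [0.4588, -0.3378, 0.0206]
ee_rot: [-1.571, -0.0, -0.389]
ft_force: [0.6, 0.6, -0.2]
grip_width: 0.0382
```

Run:
```python
from h import *
o=bot.get_obs();print(o['time_s'],o['position'],o['ee_rot'],o['grip_width'],o['ft_force'])
```

```text
2.3667 [ 0.45878019 -0.33780194  0.02057768] [-1.57098777e+00 -3.72639552e-04 -3.88745548e-01] 0.038176139774081894 [ 0.61993004  0.55108392 -0.17919921]
```

Run:
```python
from h import *
plan([.459,-.338,.12],-.389)
plan([.545,-.09,.22],0)
```

```text
t 2.37 pos [ 0.4588 -0.3378  0.0206] rot [-1.571e+00 -4.000e-04 -3.887e-01] xyz [ 0.0006 -0.1988 -0.0002] rot [0.0001 0.0002 0.0002] rows 2.4 gw 0.0382
t 2.37 pos [ 0.4588 -0.3378  0.0206] rot [-1.571e+00 -4.000e-04 -3.887e-01] xyz [-0.0281 -0.399   0.5239] rot [ 2.000e-04 -2.475e-01  2.000e-04] rows 7.9 gw 0.0382
```

Call:
step_arm(
  xyz=[
    [0,0,0],
    [0,0,0],
    [0,0,0],
    [0,0,0],
    [0,0,0],
    [0,0,0],
    [0,-0.05,0],
    [0,-0.1,0],
    [0,-0.15,0],
    [0,-0.2,0],
    [-0.03,-0.4,0.52],
    [-0.03,-0.4,0.52],
    [-0.03,-0.4,0.52],
    [-0.03,-0.4,0.52],
    [-0.03,-0.4,0.52],
    [-0.03,-0.4,0.52],
    [-0.03,-0.4,0.52],
    [-0.03,-0.4,0.52],
    [-0.03,-0.4,0.52],
    [-0.03,-0.4,0.52],
  ],
  rot=[
    [0,0,0],
    [0,0,0],
    [0,0,0],
    [0,0,0],
    [0,0,0],
    [0,0,0],
    [0,0,0],
    [0,0,0],
    [0,0,0],
    [0,0,0],
    [0,-0.247,0],
    [0,-0.247,0],
    [0,-0.247,0],
    [0,-0.247,0],
    [0,-0.247,0],
    [0,-0.247,0],
    [0,-0.247,0],
    [0,-0.247,0],
    [0,-0.247,0],
    [0,-0.247,0],
  ],
  jaw=[1,1,1,1,1,1,1,1,1,1,1,1,1,1,1,1,1,1,1,1],
)

```text
time_s: 4.03
position: [0.5429, -0.0923, 0.2198]
ee_rot: [-1.572, 0.001, -0.001]
ft_force: [0.4, -0.4, 0.1]
grip_width: 0.0005
```

Run:
```python
from h import *
o=bot.get_obs();print(o['time_s'],o['position'],o['ee_rot'],o['grip_width'])
m=bot.camera_model('wrist'); im=bot.capture('wrist')[:,:,::-1].copy()
np.savez('w2.npz',**m); cv2.imwrite('pics/w2.png',im)
```

```text
4.0333 [ 0.5429039  -0.09231896  0.21975654] [-1.57150114e+00  9.16787116e-04 -1.14729437e-03] 0.00048822143143049116
```

View pics/w2.png

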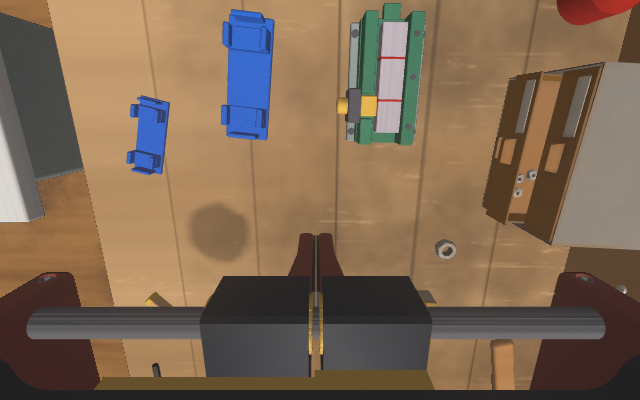

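The gripper shut fully (0.5 mm), so the grasp missed or slipped. This view shows the fixture unobstructed. I'll find the block first.

Run:
```python
from h import *
im=bot.capture('top')[:,:,::-1].copy(); cv2.imwrite('pics/top1.png',im)
crop(im,390,160,520,280,5,'pics/c5.png')
im=cv2.imread('pics/w2.png'); crop(im,210,0,440,150,3,'pics/c6.png')
```

```text
(no output)
```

View pics/c5.png

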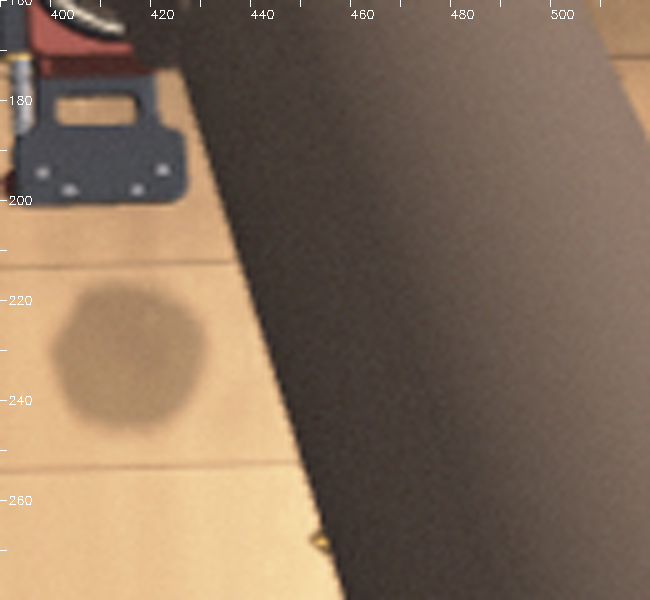

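View pics/c6.png

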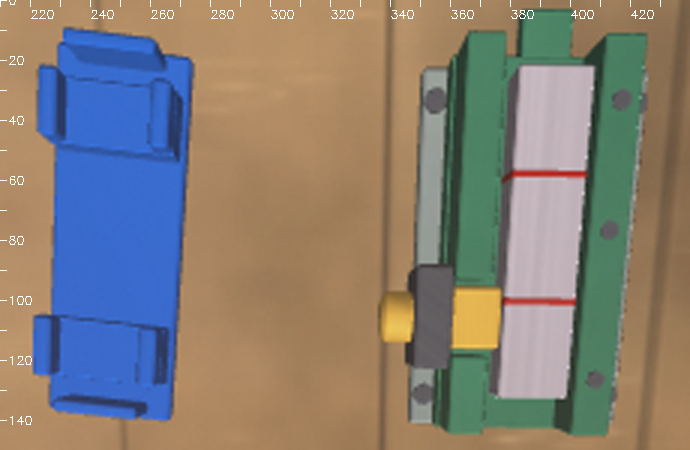

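Run:
```python
from h import *
im=bot.capture('side')[:,:,::-1].copy(); cv2.imwrite('pics/side1.png',im)
crop(im,160,250,420,400,3,'pics/c7.png')
```

```text
(no output)
```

View pics/c7.png

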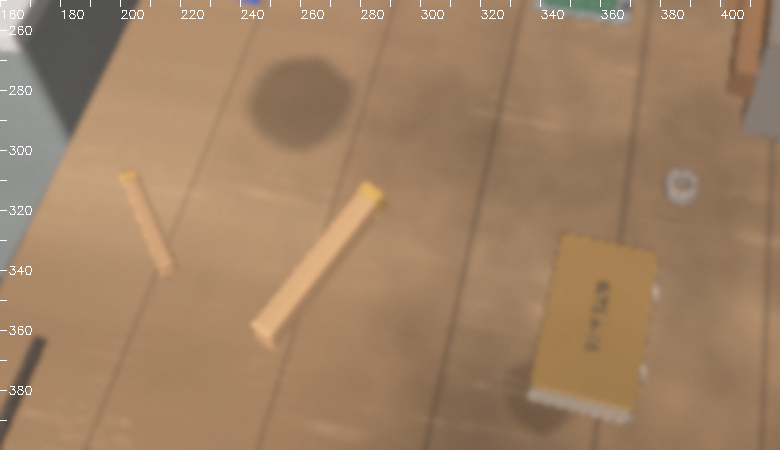

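Run:
```python
from h import *
s=bot.camera_model('side')
for im in ('side0','side1'):
    I=cv2.imread(f'pics/{im}.png')
    I=np.ascontiguousarray(I)
    u=np.array([.379,.925,0]);c=np.array([.4703,-.3075,.028]);w=np.array([.925,-.379,0])
    crop(I,230,290,310,370,6,f'pics/{im}c.png')
for a in (65,-65):
  for b in (-9,9):
    p=c+u*a/1e3+w*b/1e3; print(a,b,proj(s,p).round(1))
a,b,d,e=[pz(s,*p,.028) for p in ((279.5,312),(286,317),(243,358),(249,361))]
print(a,b,d,e)
```

```text
65 -9 [282.6 308.2]
65 9 [289.  312.2]
-65 -9 [244.1 356.3]
-65 9 [250.8 361.1]
[ 0.48234377 -0.25427099  0.028     ] [ 0.49967602 -0.26320924  0.028     ] [ 0.43619799 -0.36796916  0.028     ] [ 0.45022782 -0.37154563  0.028     ]
```

View pics/side1c.png

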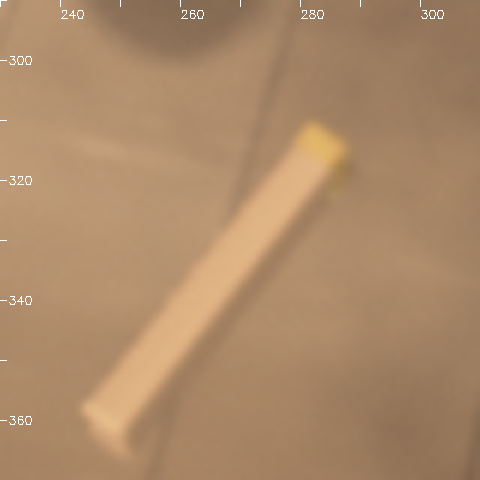

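View pics/side0c.png

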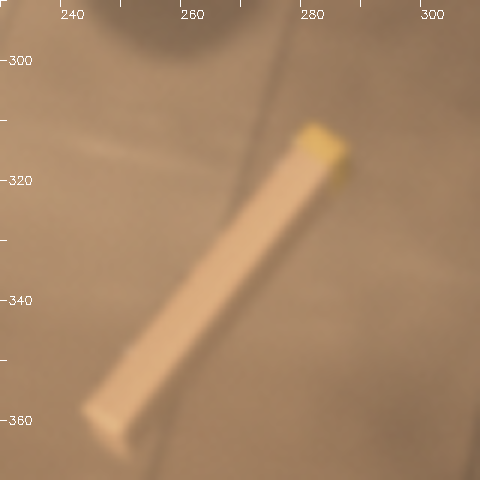

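Run:
```python
from h import *
m=np.load('w2.npz'); o=bot.get_obs(); p=o['position']; print(p,o['ee_rot'])
for dz in (-.017,0,.05): print(proj(m,p+[0,0,dz]))
m=np.load('w1.npz'); print(proj(m,[.4445,-.3503,.173]))
```

```text
[ 0.5426446  -0.09315051  0.2195052 ] [-1.57110695e+00  1.41415015e-03 -3.35403141e-03]
[314.05908586 239.1174737 ]
[313.92860873 250.4093516 ]
[313.36427272 299.24866075]
[315.59128952 238.33656266]
```

The block is essentially where it was, nose at (283,313) and plain end at (246,360) in the side picture. I'll retry, checking the width before lifting.

Run:
```python
from h import *
plan([.456,-.341,.10],-.375)
plan([.456,-.341,.02],-.375)
```

```text
t 4.18 pos [ 0.5426 -0.0932  0.2195] rot [-1.5711e+00  1.4000e-03 -3.4000e-03] xyz [-0.1713  0.2394 -0.4962] rot [ 0.0004  0.2366 -0.0009] rows 6.9 gw 0.0008
t 4.18 pos [ 0.5426 -0.0932  0.2195] rot [-1.5711e+00  1.4000e-03 -3.4000e-03] xyz [-0.1711  0.3994 -0.4962] rot [ 0.0004  0.2366 -0.0009] rows 7.9 gw 0.0008
```

Call:
step_arm(
  xyz=[
    [-0.171,0.24,-0.496],
    [-0.171,0.24,-0.496],
    [-0.171,0.24,-0.496],
    [-0.171,0.24,-0.496],
    [-0.171,0.24,-0.496],
    [-0.171,0.24,-0.496],
    [-0.171,0.24,-0.496],
    [-0.171,0.24,-0.496],
    [-0.171,0.24,-0.496],
    [-0.171,0.24,-0.496],
  ],
  rot=[
    [0,0.237,0],
    [0,0.237,0],
    [0,0.237,0],
    [0,0.237,0],
    [0,0.237,0],
    [0,0.237,0],
    [0,0.237,0],
    [0,0.237,0],
    [0,0.237,0],
    [0,0.237,0],
  ],
  jaw=[-1,-1,-1,-1,-1,-1,-1,-1,-1,-1],
)

```text
time_s: 5.02
position: [0.4573, -0.3394, 0.1]
ee_rot: [-1.57, 0.001, -0.375]
ft_force: [-0.2, -0.6, -1.0]
grip_width: 0.0636
```

Run:
```python
from h import *
plan([.456,-.341,.02],-.375)
m=bot.camera_model('wrist'); im=bot.capture('wrist')[:,:,::-1].copy()
np.savez('w3.npz',**m); cv2.imwrite('pics/w3.png',im)
```

```text
t 5.02 pos [ 0.4573 -0.3394  0.1   ] rot [-1.570e+00  7.000e-04 -3.745e-01] xyz [-0.0011  0.1599 -0.0041] rot [-0.0005  0.0003 -0.0004] rows 1.9 gw 0.0636
```

View pics/w3.png

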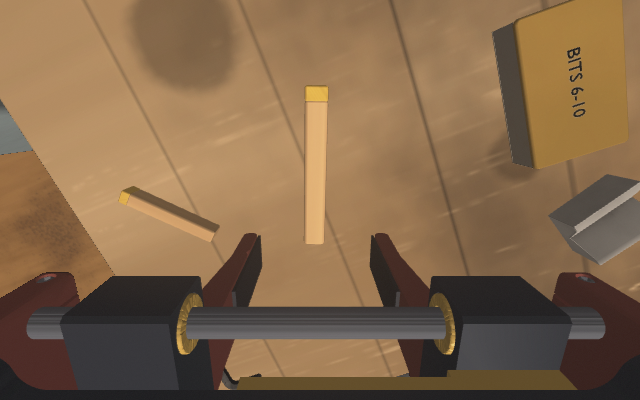

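Run:
```python
from h import *
m=np.load('w3.npz'); n=pz(m,316.5,86.5,.028); e=pz(m,314.5,244,.028); print(n,e,np.linalg.norm(n-e),(n+e)/2); u=(n-e)/np.linalg.norm(n-e);print(np.arctan2(u[0],u[1]),'grasp',e+u*.032)
print(proj(m,[.4573,-.3394,.028]))
```

```text
[ 0.49370561 -0.24845611  0.028     ] [ 0.44580364 -0.36604586  0.028     ] 0.12697223391464824 [ 0.46975462 -0.30725098  0.028     ]
0.3868394836708446 grasp [ 0.45787607 -0.33641047  0.028     ]
[315.62089419 211.95821091]
```

Call:
step_arm(
  xyz=[
    [0,0.16,0.004],
    [0,0.16,0.004],
    [0,0.16,0.004],
    [0,0.16,0.004],
    [0,0.16,0.004],
    [0,0.16,0.004],
    [0,0.16,0.004],
    [0,0.16,0.004],
    [0,0.16,0.004],
    [0,0.16,0.004],
    [0,0.16,0.004],
    [0,0.16,0.004],
    [0,0.16,0.004],
    [0,0.16,0.004],
  ],
  rot=[
    [0,0,0],
    [0,0,0],
    [0,0,0],
    [0,0,0],
    [0,0,0],
    [0,0,0],
    [0,0,0],
    [0,0,0],
    [0,0,0],
    [0,0,0],
    [0,0,0],
    [0,0,0],
    [0,0,0],
    [0,0,0],
  ],
  jaw=[-1,-1,-1,1,1,1,1,1,1,1,1,1,1,1],
  newtons=40,
)

```text
time_s: 6.23
position: [0.4583, -0.3375, 0.0202]
ee_rot: [-1.571, 0.0, -0.373]
ft_force: [0.4, -0.3, 0.2]
grip_width: 0.0178
```

Run:
```python
from h import *
plan([.456,-.341,.02],-.375)
im=bot.capture('wrist')[:,:,::-1].copy()
cv2.imwrite('pics/w4.png',im)
```

```text
t 6.23 pos [ 0.4583 -0.3375  0.0202] rot [-1.5708e+00  2.0000e-04 -3.7310e-01] xyz [-0.0018  0.0003 -0.0083] rot [-0.      0.0012 -0.0001] rows 0.1 gw 0.0178
```

View pics/w4.png

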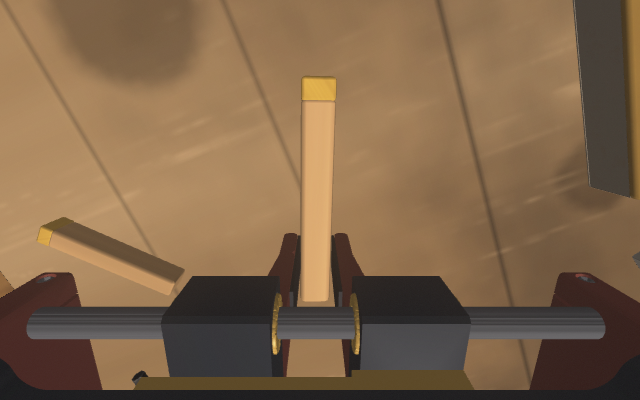

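Now held at 17.8 mm: the block is between the pads, with its nose at (319,78). I'll lift gently with more grip and check.

Call:
step_arm(
  xyz=[
    [0,0,0],
    [0,0,0],
    [0,0,0],
    [0,-0.01,0],
    [0,-0.02,0],
    [0,-0.03,0],
    [0,-0.04,0],
    [0,-0.05,0],
  ],
  rot=[
    [0,0,0],
    [0,0,0],
    [0,0,0],
    [0,0,0],
    [0,0,0],
    [0,0,0],
    [0,0,0],
    [0,0,0],
  ],
  jaw=[1,1,1,1,1,1,1,1],
  newtons=50,
)

```text
time_s: 6.95
position: [0.4581, -0.3374, 0.0454]
ee_rot: [-1.571, 0.001, -0.373]
ft_force: [0.3, -0.2, -0.2]
grip_width: 0.0006
```

Run:
```python
from h import *
plan([.456,-.341,.02],-.375)
im=bot.capture('wrist')[:,:,::-1].copy()
cv2.imwrite('pics/w5.png',im)
```

```text
t 6.95 pos [ 0.4581 -0.3374  0.0454] rot [-1.5707e+00  7.0000e-04 -3.7310e-01] xyz [-0.0013  0.0508 -0.0083] rot [-0.0001  0.0012 -0.0004] rows 0.6 gw 0.0006
```

View pics/w5.png

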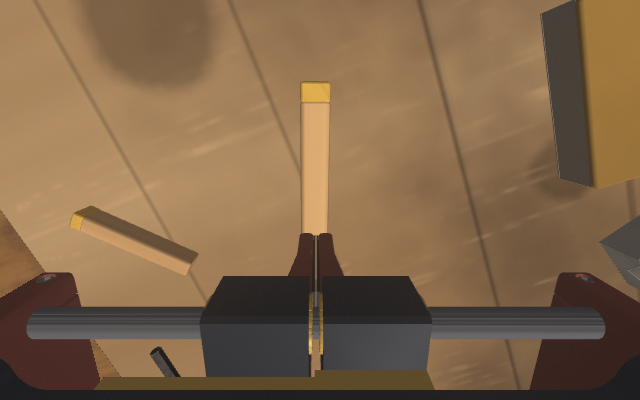

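The fingers slipped off upward: w5 shows them closed above the plain end at (316,240), with the block still on the table. I'll go down again and look at the closed grasp before any lift.

Run:
```python
from h import *
plan([.4583,-.3375,.0185],-.38)
```

```text
t 7.0 pos [ 0.4587 -0.3377  0.0464] rot [-1.571e+00 -7.000e-04 -3.731e-01] xyz [-0.0009  0.0558  0.0001] rot [0.0001 0.0044 0.0005] rows 0.7 gw 0.0006
```

Call:
step_arm(
  xyz=[
    [0,0,0],
    [0,0,0],
    [0,0,0],
    [0,0,0],
    [0,0.053,0],
    [0,0.053,0],
    [0,0.053,0],
    [0,0.053,0],
  ],
  rot=[
    [0,0,0],
    [0,0,0],
    [0,0,0],
    [0,0,0],
    [0,0,0],
    [0,0,0],
    [0,0,0],
    [0,0,0],
  ],
  jaw=[-0.2,-0.2,-0.2,-0.2,-0.2,-0.2,-0.2,-0.2],
)

```text
time_s: 7.67
position: [0.4584, -0.3373, 0.019]
ee_rot: [-1.571, 0.001, -0.373]
ft_force: [0.6, -0.8, -0.9]
grip_width: 0.05
```

Call:
step_arm(
  xyz=[
    [0,0,0],
    [0,0,0],
    [0,0,0],
    [0,0,0],
    [0,0,0],
    [0,0,0],
    [0,0,0],
    [0,0,0],
  ],
  rot=[
    [0,0,0],
    [0,0,0],
    [0,0,0],
    [0,0,0],
    [0,0,0],
    [0,0,0],
    [0,0,0],
    [0,0,0],
  ],
  jaw=[1,1,1,1,1,1,1,1],
  newtons=30,
)

```text
time_s: 8.33
position: [0.4584, -0.3376, 0.0189]
ee_rot: [-1.571, -0.0, -0.373]
ft_force: [-0.8, -0.8, 2.6]
grip_width: 0.0171
```

Call:
step_arm(
  xyz=[
    [0,0,0],
    [0,0,0],
  ],
  rot=[
    [0,0,0],
    [0,0,0],
  ],
  jaw=[1,1],
)

```text
time_s: 8.5
position: [0.4584, -0.3376, 0.0189]
ee_rot: [-1.571, -0.0, -0.373]
ft_force: [-0.4, 0.2, 3.2]
grip_width: 0.0168
```

Run:
```python
from h import *
plan([.4583,-.3375,.0185],-.38)
im=bot.capture('side')[:,:,::-1].copy()
crop(im,200,270,330,390,6,'pics/s2c.png')
im=bot.capture('wrist')[:,:,::-1].copy()
crop(im,250,60,380,310,3,'pics/w6c.png')
```

```text
t 8.5 pos [ 0.4584 -0.3376  0.0189] rot [-1.5709e+00 -1.0000e-04 -3.7320e-01] xyz [-0.0003  0.0008  0.0001] rot [0.0001 0.0044 0.    ] rows 0.1 gw 0.0168
```

View pics/s2c.png

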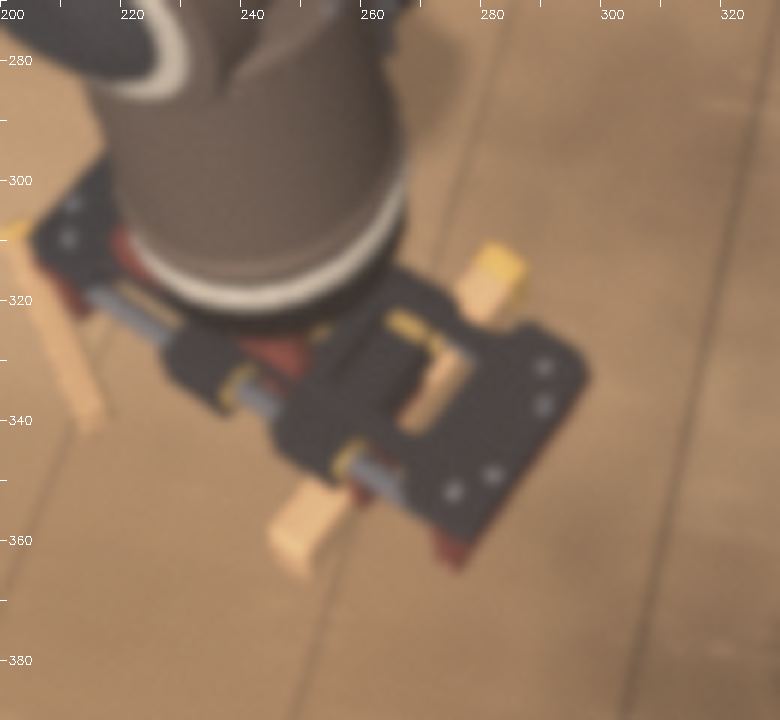

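View pics/w6c.png

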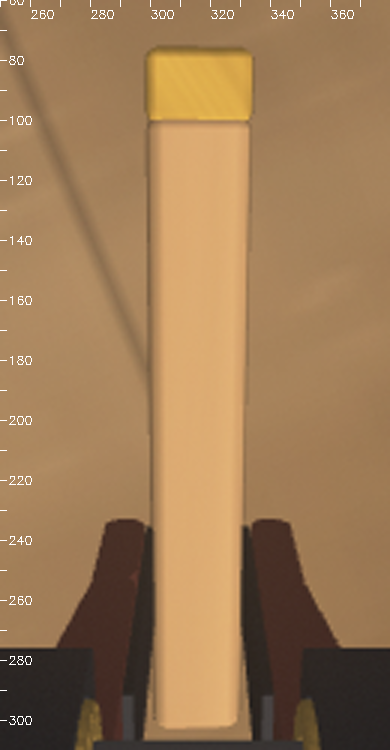

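Call:
step_arm(
  xyz=[
    [0,0,0],
    [0,0,0],
    [0,0,0],
    [0,0,0],
  ],
  rot=[
    [0,0,0],
    [0,0,0],
    [0,0,0],
    [0,0,0],
  ],
  jaw=[1,1,1,1],
  newtons=15,
)

```text
time_s: 8.93
position: [0.4584, -0.3376, 0.0189]
ee_rot: [-1.571, -0.0, -0.373]
ft_force: [-1.3, 0.4, 5.8]
grip_width: 0.0173
```

Call:
step_arm(
  xyz=[
    [0,-0.004,0],
    [0,-0.008,0],
    [0,-0.012,0],
    [0,-0.016,0],
  ],
  rot=[
    [0,0,0],
    [0,0,0],
    [0,0,0],
    [0,0,0],
  ],
  jaw=[1,1,1,1],
  newtons=15,
)

```text
time_s: 9.27
position: [0.4583, -0.3374, 0.0267]
ee_rot: [-1.571, 0.0, -0.373]
ft_force: [0.8, 0.2, -0.6]
grip_width: 0.0173
```

Call:
step_arm(
  xyz=[
    [0,-0.01,0],
    [0,-0.02,0],
    [0,-0.03,0],
    [0,-0.04,0],
    [0,-0.06,0],
    [0,-0.08,0],
  ],
  rot=[
    [0,0,0],
    [0,0,0],
    [0,0,0],
    [0,0,0],
    [0,0,0],
    [0,0,0],
  ],
  jaw=[1,1,1,1,1,1],
  newtons=15,
)

```text
time_s: 9.77
position: [0.4583, -0.3374, 0.0676]
ee_rot: [-1.571, 0.0, -0.373]
ft_force: [0.6, -0.1, -1.0]
grip_width: 0.0178
```

Run:
```python
from h import *
plan([.4583,-.3375,.0185],-.38)
m=bot.camera_model('wrist')
im=bot.capture('wrist')[:,:,::-1].copy();np.savez('w7.npz',**m)
cv2.imwrite('pics/w7.png',im)
```

```text
t 9.77 pos [ 0.4583 -0.3374  0.0676] rot [-1.5707e+00  2.0000e-04 -3.7310e-01] xyz [ 0.      0.0983 -0.0001] rot [-0.      0.0044 -0.0001] rows 1.2 gw 0.0178
```

View pics/w7.png

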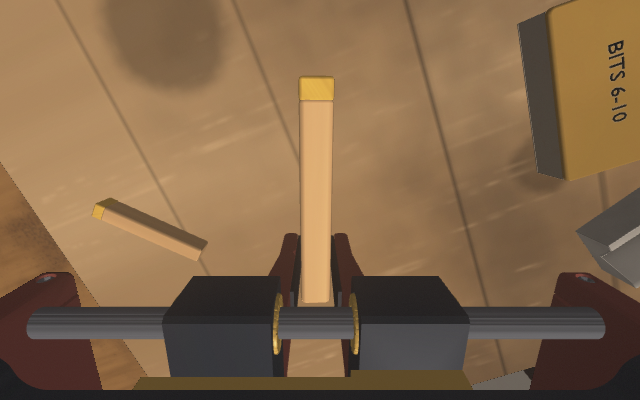

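The block is lifted at 15 N: nose at (317,77), unchanged in the hand while the table receded. Higher force was squeezing it out. Now for an exact fixture pose from w2.

Run:
```python
from h import *
im=cv2.imread('pics/w2.png'); crop(im,330,0,435,75,7,'pics/f1.png'); crop(im,330,75,435,150,7,'pics/f2.png')
m=np.load('w7.npz'); n=pz(m,317,77,.0676+.0085); e=pz(m,315.5,301,.0676+.0085); p=np.array([.4583,-.3374,.0676]); print(Rt(-.373).inv().apply(n-p),Rt(-.373).inv().apply(e-p))
```

```text
[ 0.00061535 -0.0085      0.09623236] [-7.98221113e-05 -8.50000000e-03 -3.01565639e-02]
```

View pics/f1.png

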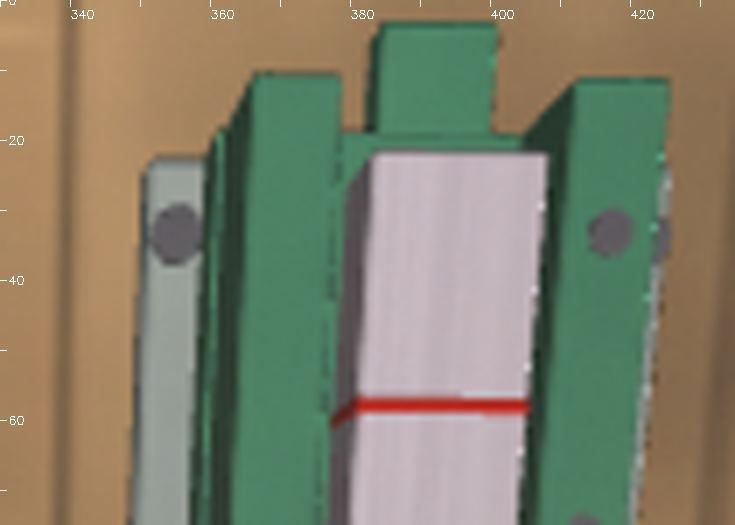

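View pics/f2.png

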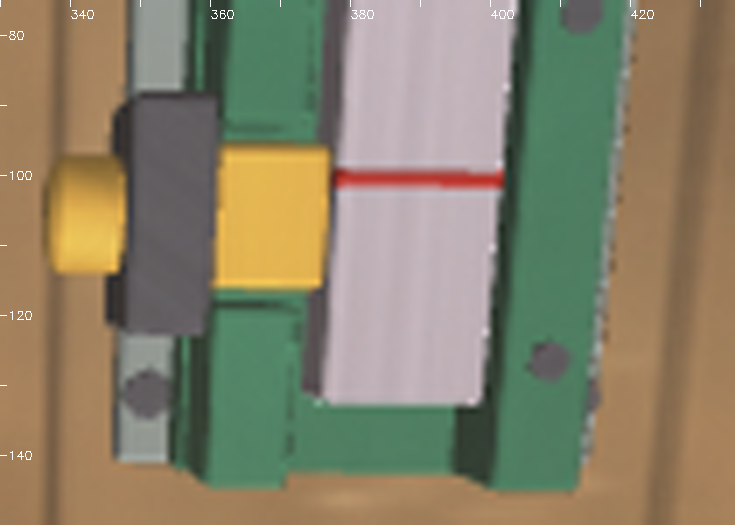

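```bash
cat > fit.py <<'E'
from h import *
from scipy.optimize import least_squares
def fit(m,pts,x0,free=True):
    # pts: list of (local xyz, px)
    def res(q):
        c,s=np.cos(q[2]),np.sin(q[2]); r=[]
        for L,p in pts:
            w=[q[0]+c*L[0]-s*L[1],q[1]+s*L[0]+c*L[1],L[2]]
            r+=list(proj(m,w)-np.array(p))
        return r
    s=least_squares(res,x0); return s.x,np.array(res(s.x)).reshape(-1,2)
E
python3 - <<'E'
from fit import *
m=np.load('w2.npz')
F=[((-.019,.06,.052),(378.9,10.6)),((.013,.06,.052),(412.4,11.3)),((.013,-.07,.052),(400,145.1)),((-.019,-.07,.052),(370.7,144.7)),((-.009,.075,.024),(384.6,3.1)),((.009,.075,.024),(401.1,3.4))]
q,r=fit(m,F,[.61,0,0]);print('fix',q,r.round(1).tolist())
B=[((-.013,.055,.044),(383.3,21.7)),((.013,.055,.044),(408.4,21.9)),((-.013,-.055,.044),(376,132.6)),((.013,-.055,.044),(398.6,132.9))]
b,r=fit(m,B,[.61,0,0]);print('bar',b,r.round(1).tolist())
c,s=np.cos(q[2]),np.sin(q[2]);d=b[:2]-q[:2];print('bar in fix',c*d[0]+s*d[1],-s*d[0]+c*d[1])
E
```

```text
fix [ 0.62381126  0.02150223 -0.01237623] [[0.2, -0.2], [-0.4, -0.5], [-0.1, 0.9], [-0.0, 1.0], [-0.3, -0.4], [0.4, -0.5]]
bar [ 0.62372037  0.01932466 -0.01181481] [[-0.4, -0.6], [0.4, -0.4], [-0.4, 0.6], [0.4, 0.6]]
bar in fix -6.393056503298533e-05 -0.002178535102117005
```

Run:
```python
from fit import *
m=bot.camera_model('top')
B=[((.013,.055,.044),(324,149.8)),((.013,-.055,.044),(364,149.8)),((-.013,.055,.044),(324,159.7)),((-.013,-.055,.044),(364,159.7))]
b,r=fit(m,B,[.61,0,0]);print('bar top cam',b,r.round(1).tolist())
# cradle from w2: end outer corners base etc
im=cv2.imread('pics/w2.png'); crop(im,212,0,280,75,8,'pics/k1.png'); crop(im,212,75,280,150,8,'pics/k2.png')
```

```text
bar top cam [ 0.62017154  0.01534441 -0.03170683] [[-0.1, 0.3], [0.0, 0.3], [-0.1, -0.3], [0.1, -0.3]]
```

View pics/k1.png

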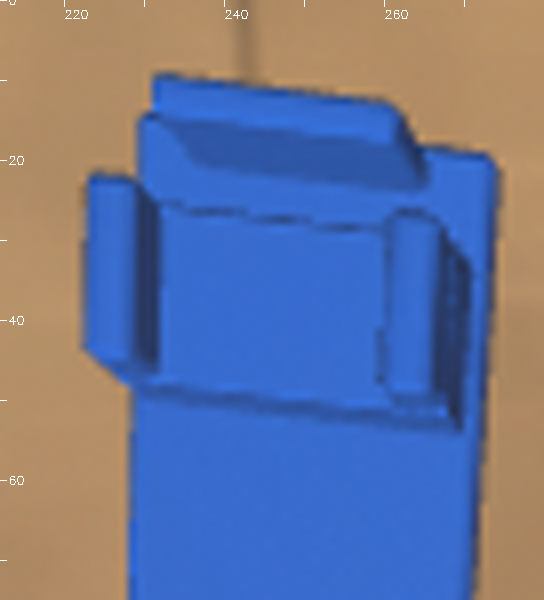

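View pics/k2.png

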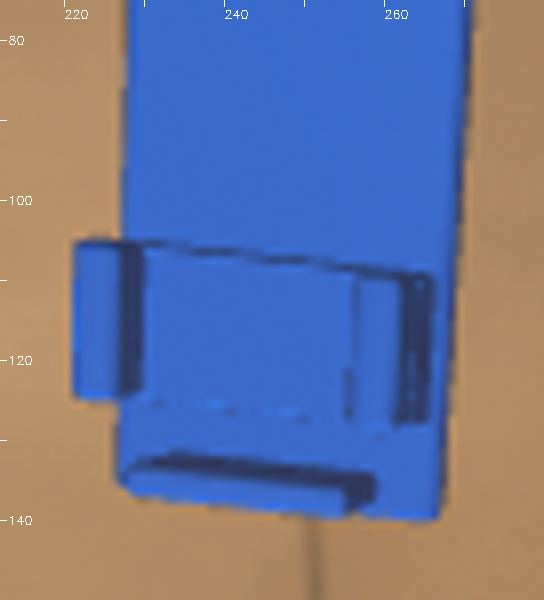

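Run:
```python
from h import *
plan([.620,-.165,.12],-.02)
```

```text
t 9.82 pos [ 0.4595 -0.3381  0.0698] rot [-1.5715 -0.0028 -0.3731] xyz [ 0.173  -0.1003  0.4394] rot [ 0.0008 -0.2248  0.0017] rows 5.8 gw 0.0178
```

Call:
step_arm(
  xyz=[
    [0.02,-0.03,0.05],
    [0.04,-0.06,0.1],
    [0.07,-0.1,0.17],
    [0.1,-0.1,0.24],
    [0.13,-0.1,0.31],
    [0.155,-0.1,0.38],
    [0.173,-0.1,0.42],
    [0.173,-0.1,0.44],
    [0.173,-0.1,0.44],
    [0.173,-0.1,0.44],
    [0.173,-0.1,0.44],
  ],
  rot=[
    [0,-0.02,0],
    [0,-0.05,0],
    [0,-0.08,0],
    [0,-0.12,0],
    [0,-0.16,0],
    [0,-0.2,0],
    [0,-0.225,0],
    [0,-0.225,0],
    [0,-0.225,0],
    [0,-0.225,0],
    [0,-0.225,0],
  ],
  jaw=[1,1,1,1,1,1,1,1,1,1,1],
  newtons=15,
)

```text
time_s: 10.73
position: [0.6179, -0.1665, 0.1167]
ee_rot: [-1.572, 0.001, -0.023]
ft_force: [-0.0, -0.4, -0.2]
grip_width: 0.0174
```

Run:
```python
from h import *
plan([.620,-.165,.12],-.02)
m=bot.camera_model('wrist')
im=bot.capture('wrist')[:,:,::-1].copy();np.savez('w8.npz',**m)
cv2.imwrite('pics/w8.png',im)
```

```text
t 10.73 pos [ 0.6179 -0.1665  0.1167] rot [-1.5723e+00  1.0000e-03 -2.2700e-02] xyz [ 0.0041 -0.0066  0.0031] rot [ 0.001  -0.0017 -0.0006] rows 0.1 gw 0.0174
```

View pics/w8.png

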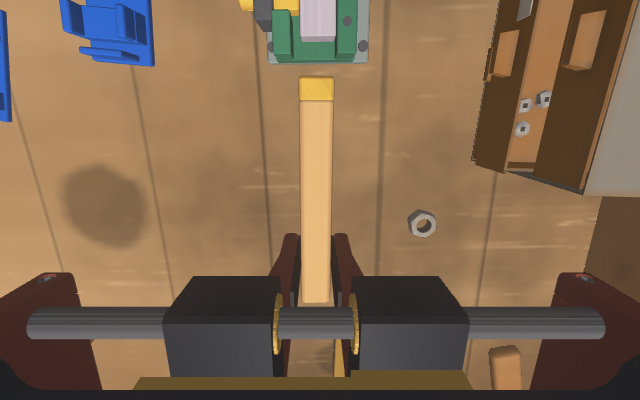

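Run:
```python
from h import *
im=cv2.imread('pics/w8.png'); crop(im,260,0,380,110,6,'pics/e1.png')
m=np.load('w8.npz')
for L in ((-.019,-.07,.052),(.013,-.07,.052),(-.013,-.055-.002,.044),(.013,-.057,.044)):
    w=[.6238+L[0]+.012*L[1],.0215-.012*L[0]+L[1],L[2]]; print(L,proj(m,w).round(1))
```

```text
(-0.019, -0.07, 0.052) [290.9  54.9]
(0.013, -0.07, 0.052) [336.7  54.4]
(-0.013, -0.057, 0.044) [299.6  36.8]
(0.013, -0.057, 0.044) [336.1  36.4]
```

View pics/e1.png

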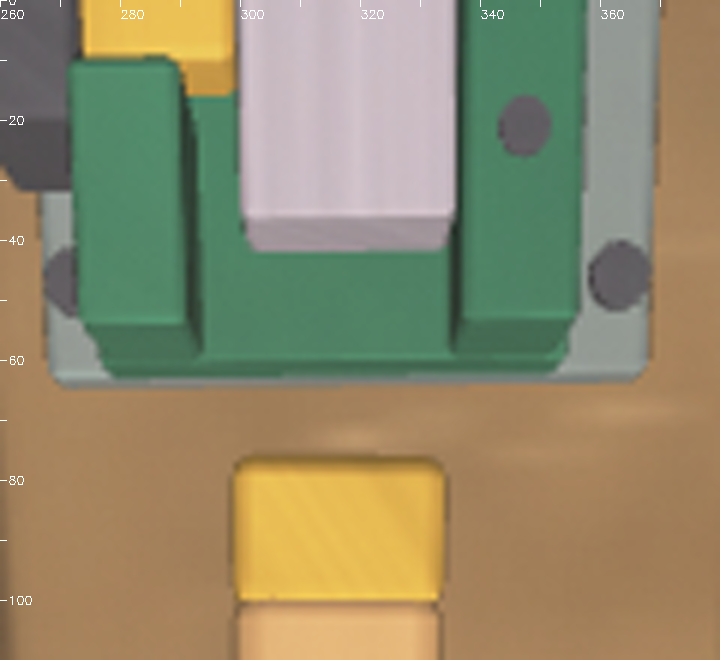

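In w8/e1 the slot entry corners are at (291,53.5) and (335.5,53), the bar's rear edge at (300–335,36) and the block's nose at (300–334,77). All agree with the predicted fixture pose to within 1.5 px. Lowering to slot height.

Call:
step_arm(
  xyz=[
    [0.0045,0.03,-0.005],
    [0.0045,0.06,-0.005],
    [0.0045,0.1,-0.005],
    [0.0045,0.13,-0.005],
    [0.0045,0.142,-0.005],
    [0.0045,0.142,-0.005],
    [0.0045,0.142,-0.005],
  ],
  rot=[
    [0,-0.005,0],
    [0,-0.005,0],
    [0,-0.005,0],
    [0,-0.005,0],
    [0,-0.005,0],
    [0,-0.005,0],
    [0,-0.005,0],
  ],
  jaw=[1,1,1,1,1,1,1],
  newtons=18,
)

```text
time_s: 11.37
position: [0.6211, -0.1673, 0.0455]
ee_rot: [-1.571, 0.001, -0.013]
ft_force: [1.1, -0.2, -0.7]
grip_width: 0.0172
```

Run:
```python
from h import *
plan([.6203,-.168,.046],-.015)
m=bot.camera_model('wrist')
im=bot.capture('wrist')[:,:,::-1].copy();np.savez('w9.npz',**m)
crop(im,250,0,390,130,5,'pics/w9.png')
for L in ((-.019,-.07,.052),(.013,-.07,.052),(-.013,-.07,.024),(.013,-.07,.024)):
    w=[.6238+L[0]+.012*L[1],.0225-.012*L[0]+L[1],L[2]]; print(L,proj(m,w).round(1))
im=bot.capture('side')[:,:,::-1].copy();crop(im,280,180,420,300,5,'pics/s3.png')
```

```text
t 11.37 pos [ 0.6211 -0.1673  0.0455] rot [-1.5707e+00  5.0000e-04 -1.2600e-02] xyz [-0.0016 -0.0011 -0.0013] rot [-0.      0.0015 -0.0003] rows 0.0 gw 0.0172
(-0.019, -0.07, 0.052) [274.8  23.6]
(0.013, -0.07, 0.052) [342.5  23.5]
(-0.013, -0.07, 0.024) [291.9  37.4]
(0.013, -0.07, 0.024) [338.2  37.4]
```

View pics/w9.png

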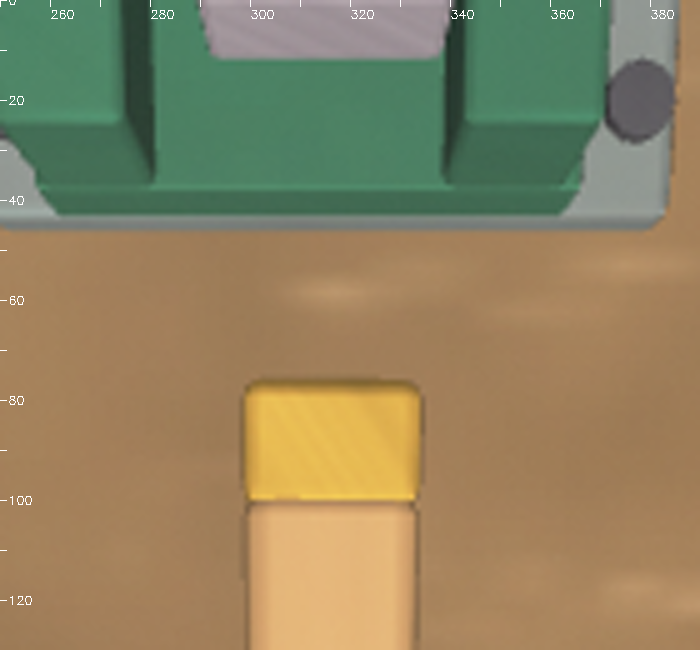

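View pics/s3.png

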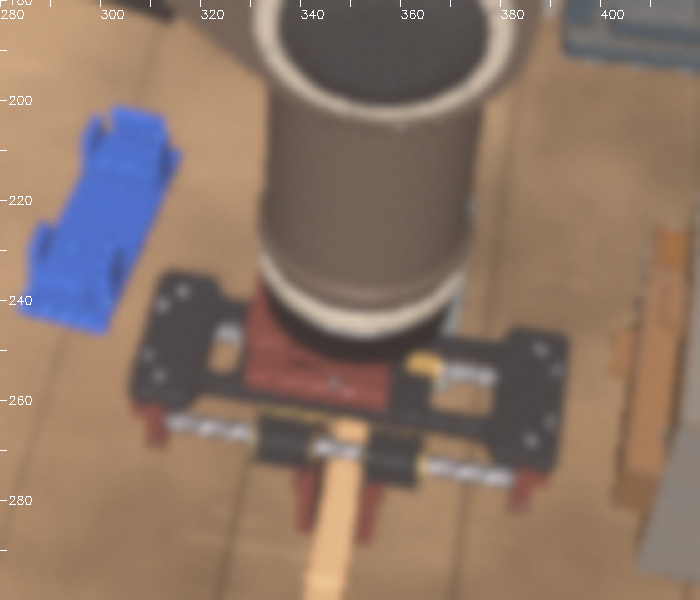

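Aligned to about 1 mm: nose centre is column 316.5 and the bar centre 314.5. Entering the slot and starting the push.

Call:
step_arm(
  xyz=[
    [-0.002,0,0.01],
    [-0.002,0,0.025],
    [-0.002,0,0.04],
    [-0.002,0,0.05],
    [-0.002,0,0.06],
    [-0.002,0,0.07],
    [-0.002,0,0.08],
    [-0.002,0,0.09],
    [-0.002,0,0.1],
    [-0.002,0,0.1],
  ],
  rot=[
    [0,0,0],
    [0,0,0],
    [0,0,0],
    [0,0,0],
    [0,0,0],
    [0,0,0],
    [0,0,0],
    [0,0,0],
    [0,0,0],
    [0,0,0],
  ],
  jaw=[1,1,1,1,1,1,1,1,1,1],
  newtons=20,
)

```text
time_s: 12.3
position: [0.6209, -0.1241, 0.0464]
ee_rot: [-1.58, -0.001, -0.016]
ft_force: [-0.3, -15.4, 1.4]
grip_width: 0.0173
```

Run:
```python
from h import *
plan([.6203,-.168,.046],-.012)
m=bot.camera_model('wrist')
im=bot.capture('wrist')[:,:,::-1].copy();np.savez('w10.npz',**m)
cv2.imwrite('pics/w10.png',im)
```

```text
t 12.3 pos [ 0.6209 -0.1241  0.0464] rot [-1.5798e+00 -5.0000e-04 -1.6100e-02] xyz [ 0.0003  0.0015 -0.0878] rot [ 0.0058 -0.0026  0.0003] rows 1.1 gw 0.0173
```

View pics/w10.png

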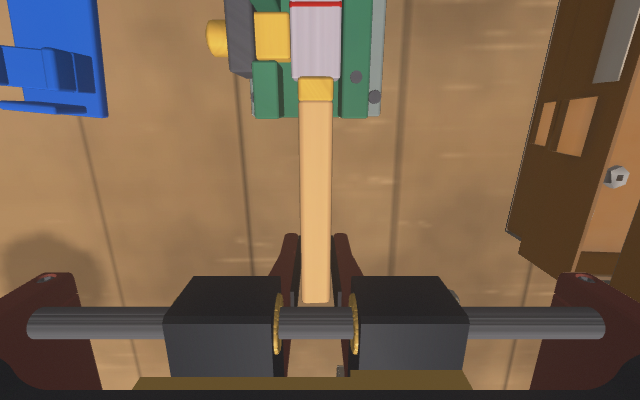

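Contact: 15 N along −y. Nose (316,77) and plain end (315,301) are unchanged in the hand, so nothing slipped. Continuing slowly.

Call:
step_arm(
  xyz=[
    [0,0,0.006],
    [0,0,0.012],
    [0,0,0.018],
    [0,0,0.024],
    [0,0,0.03],
    [0,0,0.035],
    [0,0,0.04],
    [0,0,0.045],
    [0,0,0.05],
    [0,0,0.055],
    [0,0,0.055],
  ],
  rot=[
    [0,0,0],
    [0,0,0],
    [0,0,0],
    [0,0,0],
    [0,0,0],
    [0,0,0],
    [0,0,0],
    [0,0,0],
    [0,0,0],
    [0,0,0],
    [0,0,0],
  ],
  jaw=[1,1,1,1,1,1,1,1,1,1,1],
  newtons=20,
)

```text
time_s: 13.27
position: [0.6212, -0.0974, 0.0463]
ee_rot: [-1.58, -0.0, -0.017]
ft_force: [0.3, -16.7, 3.0]
grip_width: 0.0173
```

Run:
```python
from h import *
plan([.6203,-.168,.046],-.012)
m=bot.camera_model('wrist')
im=bot.capture('wrist')[:,:,::-1].copy();np.savez('w11.npz',**m)
cv2.imwrite('pics/w11.png',im)
```

```text
t 13.27 pos [ 0.6212 -0.0974  0.0463] rot [-1.5803e+00 -3.0000e-04 -1.6900e-02] xyz [ 0.0006  0.0019 -0.1411] rot [ 0.006  -0.0031  0.0002] rows 1.7 gw 0.0173
```

View pics/w11.png

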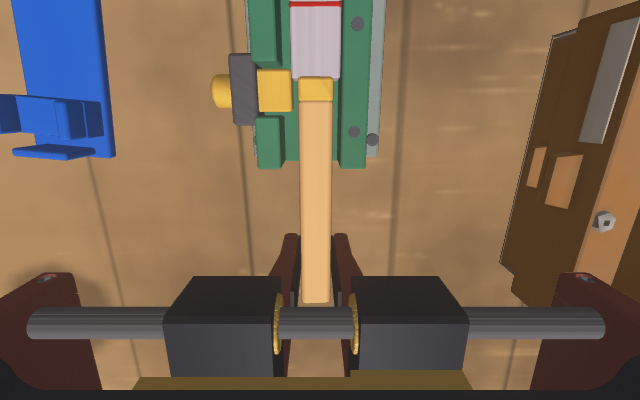

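Nose is at the shoe (316,78) and the band at row 3. The bar centre is about +32 mm, so a last slow push remains.

Call:
step_arm(
  xyz=[
    [0,0,0.004],
    [0,0,0.008],
    [0,0,0.011],
    [0,0,0.014],
    [0,0,0.014],
  ],
  rot=[
    [0,0,0],
    [0,0,0],
    [0,0,0],
    [0,0,0],
    [0,0,0],
  ],
  jaw=[1,1,1,1,1],
  newtons=20,
)

```text
time_s: 13.73
position: [0.6214, -0.083, 0.0459]
ee_rot: [-1.572, -0.0, -0.013]
ft_force: [-0.2, -0.6, -0.8]
grip_width: 0.0173
```

Run:
```python
from h import *
plan([.6203,-.168,.046],-.012)
m=bot.camera_model('wrist')
im=bot.capture('wrist')[:,:,::-1].copy();np.savez('w12.npz',**m)
cv2.imwrite('pics/w12.png',im)
im=bot.capture('side')[:,:,::-1].copy();crop(im,300,160,420,270,6,'pics/s4.png')
im=bot.capture('top')[:,:,::-1].copy();crop(im,280,110,400,210,6,'pics/t4.png')
```

```text
t 13.73 pos [ 0.6214 -0.083   0.0459] rot [-1.5716e+00 -2.0000e-04 -1.3100e-02] xyz [ 1.0e-04 -1.0e-04 -1.7e-01] rot [ 0.0005 -0.0007  0.0001] rows 2.0 gw 0.0173
```

View pics/w12.png

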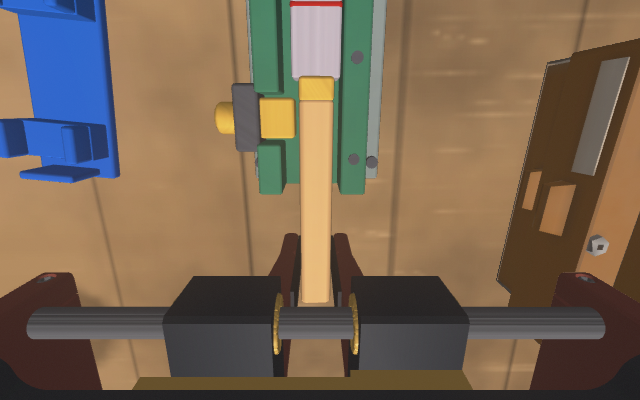

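View pics/s4.png

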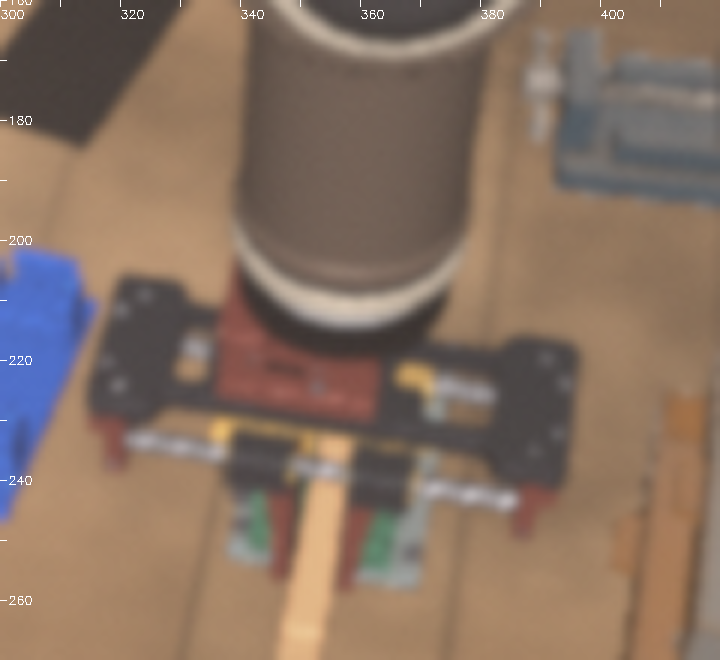

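View pics/t4.png

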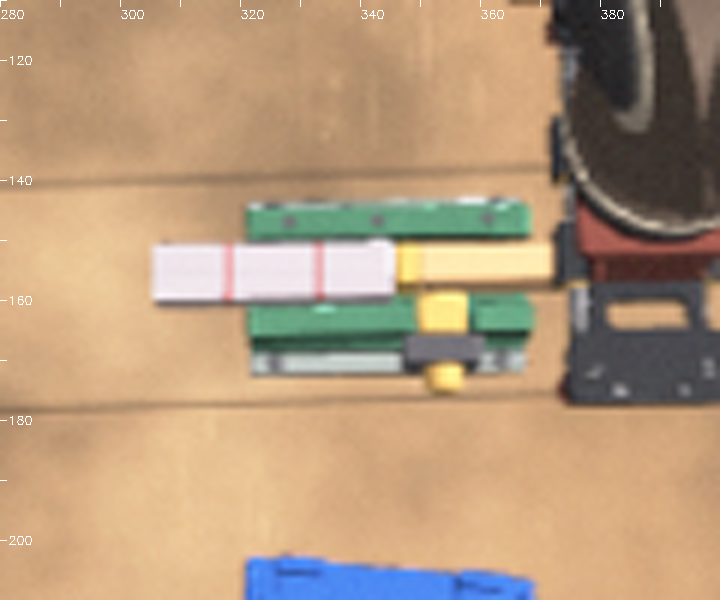

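The bar is free: force is back to 0, and the top picture shows the leading band at px 318, outside the wall end at 321, with the bar centre near +47 mm. Withdrawing and laying the block down.

Call:
step_arm(
  xyz=[
    [0,0,-0.02],
    [0,0,-0.06],
    [0,0,-0.11],
    [0,0,-0.16],
    [0,0,-0.2],
    [-0.04,0,-0.22],
    [-0.09,0,-0.22],
    [-0.12,0,-0.22],
    [-0.12,0.02,-0.22],
    [-0.12,0.035,-0.22],
    [-0.12,0.045,-0.22],
    [-0.12,0.05,-0.22],
    [-0.12,0.052,-0.22],
    [-0.12,0.052,-0.22],
    [-0.12,0.052,-0.22],
  ],
  rot=[
    [0,0,0],
    [0,0,0],
    [0,0,0],
    [0,0,0],
    [0,0,0],
    [0,0,0],
    [0,0,0],
    [0,0,0],
    [0,0,0],
    [0,0,0],
    [0,0,0],
    [0,0,0],
    [0,0,0],
    [0,0,0],
    [0,0,0],
  ],
  jaw=[1,1,1,1,1,1,1,1,1,1,1,1,1,1,1],
  newtons=18,
)

```text
time_s: 15.13
position: [0.5606, -0.1912, 0.0197]
ee_rot: [-1.571, -0.0, -0.011]
ft_force: [-0.7, -0.4, -0.9]
grip_width: 0.0173
```

Call:
step_arm(
  xyz=[
    [0,0.002,0],
    [0,0.002,0],
    [0,0.002,0],
    [0,0.002,0],
    [0,0.002,0],
    [0,0.002,0],
    [0,0,0],
    [0,-0.05,0],
    [0,-0.12,0],
    [0,-0.2,0],
    [0,-0.2,0],
  ],
  rot=[
    [0,0,0],
    [0,0,0],
    [0,0,0],
    [0,0,0],
    [0,0,0],
    [0,0,0],
    [0,0,0],
    [0,0,0],
    [0,0,0],
    [0,0,0],
    [0,0,0],
  ],
  jaw=[1,1,-0.2,-0.2,-0.2,-0.2,-0.2,-0.2,-0.2,-0.2,-0.2],
)

```text
time_s: 16.05
position: [0.5642, -0.192, 0.1271]
ee_rot: [-1.574, -0.01, -0.012]
ft_force: [1.7, 0.5, 0.9]
grip_width: 0.0528
```

Run:
```python
from h import *
plan([.6203,-.168,.046],-.012)
m=bot.camera_model('wrist')
im=bot.capture('wrist')[:,:,::-1].copy();np.savez('w13.npz',**m)
cv2.imwrite('pics/w13.png',im)
```

```text
t 16.05 pos [ 0.5642 -0.192   0.1271] rot [-1.5736 -0.01   -0.0117] xyz [0.1101 0.1632 0.0498] rot [0.0018 0.0002 0.0064] rows 2.4 gw 0.0528
```

View pics/w13.png

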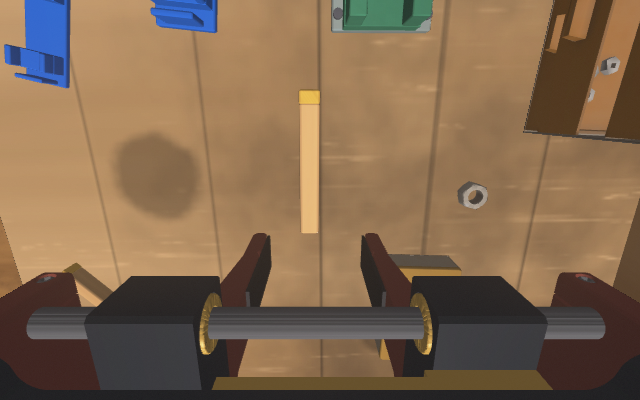

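The block lies on the worktop, nose (310,91), plain end (309,233), released. Next: look at the bar's freed end.

Run:
```python
from h import *
plan([.622,.09,.18],-.012)
```

```text
t 16.1 pos [ 0.5628 -0.1921  0.1241] rot [-1.5732 -0.0074 -0.012 ] xyz [ 0.1123 -0.1123  0.5653] rot [ 0.0016 -0.      0.0047] rows 7.0 gw 0.0529
```

Call:
step_arm(
  xyz=[
    [0.01,-0.06,0.02],
    [0.03,-0.11,0.08],
    [0.06,-0.11,0.16],
    [0.09,-0.11,0.24],
    [0.11,-0.11,0.32],
    [0.112,-0.11,0.4],
    [0.112,-0.11,0.47],
    [0.112,-0.11,0.53],
    [0.112,-0.11,0.565],
    [0.112,-0.11,0.565],
    [0.112,-0.11,0.565],
    [0.112,-0.11,0.565],
  ],
  rot=[
    [0,0,0],
    [0,0,0],
    [0,0,0],
    [0,0,0],
    [0,0,0],
    [0,0,0],
    [0,0,0],
    [0,0,0],
    [0,0,0],
    [0,0,0],
    [0,0,0],
    [0,0,0],
  ],
  jaw=[-0.2,-0.2,-0.2,-0.2,-0.2,-0.2,-0.2,-0.2,-0.2,-0.2,-0.2,-0.2],
)

```text
time_s: 17.1
position: [0.6192, 0.0888, 0.1739]
ee_rot: [-1.572, 0.001, -0.013]
ft_force: [-0.7, -0.5, 0.1]
grip_width: 0.0526
```

Run:
```python
from h import *
plan([.6245,.1105,.032],-.012)
m=bot.camera_model('wrist')
im=bot.capture('wrist')[:,:,::-1].copy();np.savez('w14.npz',**m)
cv2.imwrite('pics/w14.png',im)
```

```text
t 17.1 pos [0.6192 0.0888 0.1739] rot [-1.572e+00  1.000e-03 -1.280e-02] xyz [0.0103 0.2838 0.0438] rot [ 0.0008 -0.0005 -0.0007] rows 3.4 gw 0.0526
```

View pics/w14.png

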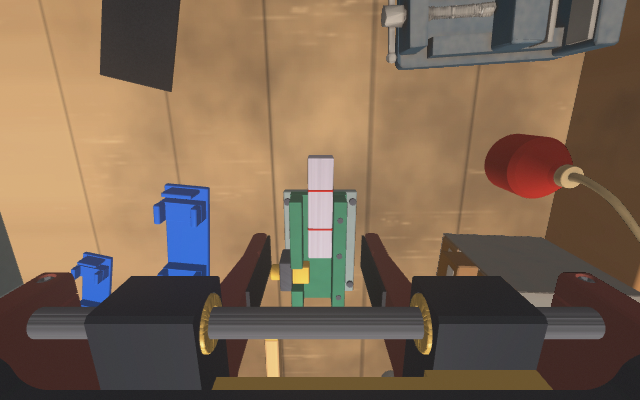

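Run:
```python
from fit import *
m=np.load('w14.npz')
im=cv2.imread('pics/w14.png'); crop(im,270,140,370,270,5,'pics/b1.png')
B=[((-.013,.055,.044),(308,156)),((.013,.055,.044),(333.5,156)),((-.013,-.055,.044),(307.5,258)),((.013,-.055,.044),(330.5,258))]
b,r=fit(m,B,[.61,0,0]);print('bar',b,r.round(1).tolist())
```

```text
bar [ 0.62414128  0.07170355 -0.02418437] [[-0.6, -0.0], [0.5, 0.3], [-0.5, -0.3], [0.5, -0.0]]
```

View pics/b1.png

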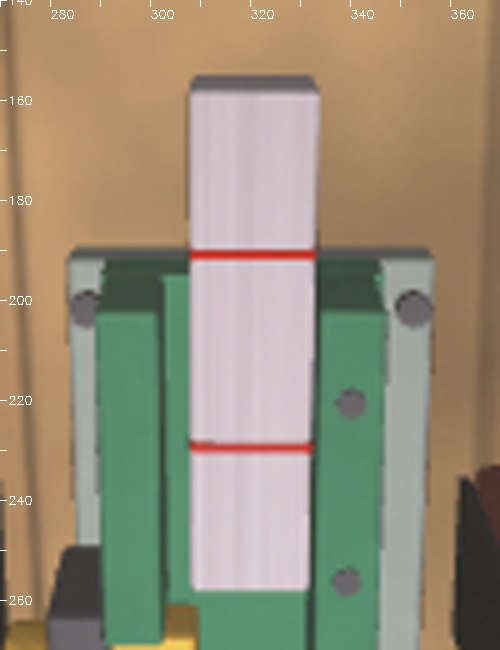

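Call:
step_arm(
  xyz=[
    [0.011,0.05,0.044],
    [0.011,0.12,0.044],
    [0.011,0.19,0.044],
    [0.011,0.24,0.044],
    [0.011,0.27,0.044],
    [0.011,0.282,0.044],
    [0.011,0.282,0.044],
    [0.011,0.282,0.044],
  ],
  rot=[
    [0,0,0],
    [0,0,0],
    [0,0,0],
    [0,0,0],
    [0,0,0],
    [0,0,0],
    [0,0,0],
    [0,0,0],
  ],
  jaw=[-0.2,-0.2,-0.2,-0.2,-0.2,-0.2,-0.2,-0.2],
)

```text
time_s: 17.82
position: [0.6257, 0.1114, 0.0343]
ee_rot: [-1.571, -0.001, -0.013]
ft_force: [0.2, -0.5, 0.7]
grip_width: 0.0523
```

Run:
```python
from h import *
plan([.6245,.1105,.033],-.02)
m=bot.camera_model('wrist')
im=bot.capture('wrist')[:,:,::-1].copy();np.savez('w15.npz',**m)
cv2.imwrite('pics/w15.png',im)
```

```text
t 17.82 pos [0.6257 0.1114 0.0343] rot [-1.5709e+00 -6.0000e-04 -1.3200e-02] xyz [-0.0024  0.0026 -0.0018] rot [0.     0.0044 0.0004] rows 0.1 gw 0.0523
```

View pics/w15.png

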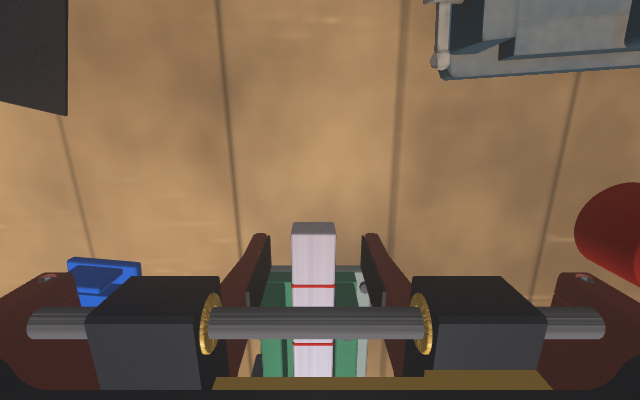

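The bar end is centred between the fingers: edges at columns 292–335, fingers at 270/362. Closing.

Call:
step_arm(
  xyz=[
    [0,0,0],
    [0,0,0],
    [0,0,0],
    [0,0,0],
    [0,0,0],
    [0,0,0],
    [0,0,0],
    [0,0,0],
    [0,0,0],
  ],
  rot=[
    [0,0,0],
    [0,0,0],
    [0,0,0],
    [0,0,0],
    [0,0,0],
    [0,0,0],
    [0,0,0],
    [0,0,0],
    [0,0,0],
  ],
  jaw=[1,1,1,1,1,1,1,1,1],
  newtons=25,
)

```text
time_s: 18.62
position: [0.6251, 0.1125, 0.0341]
ee_rot: [-1.571, -0.0, -0.012]
ft_force: [-2.3, 0.9, 5.3]
grip_width: 0.0252
```

Call:
step_arm(
  xyz=[
    [0,-0.004,0],
    [0,-0.01,0],
    [0,-0.018,0],
    [0,-0.026,0],
  ],
  rot=[
    [0,0,0],
    [0,0,0],
    [0,0,0],
    [0,0,0],
  ],
  jaw=[1,1,1,1],
  newtons=25,
)

```text
time_s: 18.95
position: [0.6249, 0.1121, 0.0467]
ee_rot: [-1.571, 0.001, -0.012]
ft_force: [0.5, -0.2, -2.6]
grip_width: 0.0255
```

Run:
```python
from h import *
m=bot.camera_model('wrist')
im=bot.capture('wrist')[:,:,::-1].copy();np.savez('w16.npz',**m)
cv2.imwrite('pics/w16.png',im)
im=bot.capture('side')[:,:,::-1].copy();crop(im,290,140,410,260,6,'pics/s5.png')
```

```text
(no output)
```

View pics/w16.png

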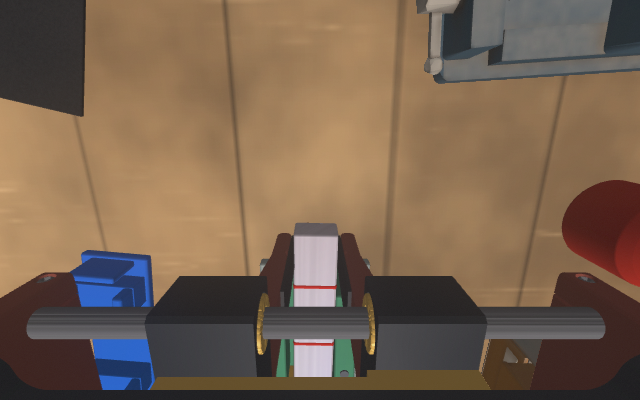

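View pics/s5.png

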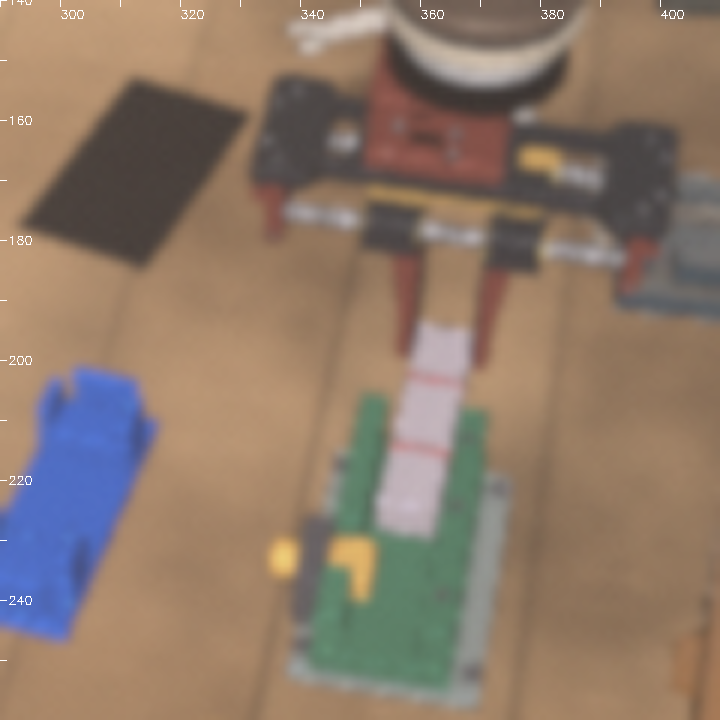

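The bar lifts level and held, bands at rows 287 and 344, clear of the slot. Measuring the pad.

Run:
```python
from h import *
im=cv2.imread('pics/top0.png'); crop(im,225,195,295,250,8,'pics/p1.png')
im=cv2.imread('pics/w14.png'); crop(im,90,0,190,100,5,'pics/p2.png')
```

```text
(no output)
```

View pics/p1.png

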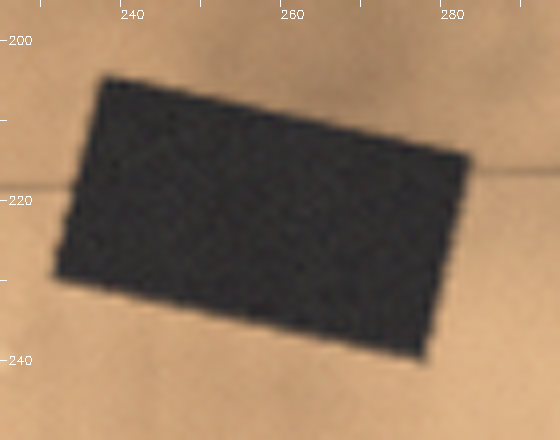

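Run:
```python
from fit import *
m=bot.camera_model('top'); z=.003
B=[((.037,.0675,z),(237.9,204.4)),((.037,-.0675,z),(283.75,214.4)),((-.037,-.0675,z),(278.1,240)),((-.037,.0675,z),(231.9,229.6))]
b,r=fit(m,B,[.45,.26,0]);print('pad',b,r.round(1).tolist())
yaw=b[2]; 
# bar center in tool: z -0.0405 (bar y .070..., tcp y .1115)
u=np.array([-np.sin(yaw),np.cos(yaw)]); t=b[:2]+u*.0415; print('tcp target',t)
plan([t[0],t[1],.15],yaw)
plan([.625,.1125,.15],-.013)
# cradle fit from w2
m=np.load('w2.npz')
K=[((-.025,.067,.008),(229.3,14.3)),((.025,.067,.008),(273.7,20)),((.025,-.067,.008),(266.6,140)),((-.025,-.067,.008),(227,134.5)), # base corners
]
for zz in (.0,.004,.008):
    K=[((a[0],a[1],zz),p) for a,p in K]; q,r=fit(m,K,[.46,.02,0]);print('cr',zz,q,r.round(1).tolist())
```

```text
pad [ 0.44570557  0.25999393 -0.24175006] [[-0.2, -0.4], [0.7, -0.2], [0.3, 0.3], [-0.7, 0.3]]
tcp target [0.45564076 0.30028713]
t 19.05 pos [0.625  0.1122 0.0472] rot [-1.5709e+00  2.0000e-04 -1.2000e-02] xyz [-0.3432 -0.2055  0.372 ] rot [ 1.000e-04  1.463e-01 -1.000e-04] rows 6.6 gw 0.0248
t 19.05 pos [0.625  0.1122 0.0472] rot [-1.5709e+00  2.0000e-04 -1.2000e-02] xyz [-0.     -0.2056  0.0005] rot [ 0.0001  0.0007 -0.0001] rows 2.5 gw 0.0248
cr 0.0 [ 0.464559    0.02318091 -0.10739617] [[0.2, 0.1], [0.1, -0.3], [0.0, -0.5], [-0.3, 0.7]]
cr 0.004 [ 0.4653586   0.02266856 -0.10796812] [[-0.0, -0.5], [0.4, -0.8], [0.1, 0.2], [-0.6, 1.4]]
cr 0.008 [ 0.46615786  0.02215397 -0.10855221] [[-0.2, -1.1], [0.7, -1.3], [0.3, 1.0], [-0.9, 2.0]]
```

Call:
step_arm(
  xyz=[
    [0,-0.03,0],
    [0,-0.07,0],
    [0,-0.12,0],
    [0,-0.17,0],
    [-0.02,-0.2,0.02],
    [-0.06,-0.2,0.06],
    [-0.11,-0.2,0.12],
    [-0.16,-0.2,0.18],
    [-0.21,-0.2,0.23],
    [-0.26,-0.2,0.28],
    [-0.3,-0.2,0.33],
    [-0.33,-0.2,0.36],
    [-0.343,-0.2,0.372],
    [-0.343,-0.2,0.372],
    [-0.343,-0.2,0.372],
  ],
  rot=[
    [0,0,0],
    [0,0,0],
    [0,0,0],
    [0,0,0],
    [0,0,0],
    [0,0.02,0],
    [0,0.04,0],
    [0,0.06,0],
    [0,0.08,0],
    [0,0.1,0],
    [0,0.12,0],
    [0,0.14,0],
    [0,0.146,0],
    [0,0.146,0],
    [0,0.146,0],
  ],
  jaw=[1,1,1,1,1,1,1,1,1,1,1,1,1,1,1],
  newtons=20,
)

```text
time_s: 20.3
position: [0.4567, 0.2996, 0.1468]
ee_rot: [-1.571, -0.001, -0.24]
ft_force: [0.8, -0.2, -1.9]
grip_width: 0.0256
```

Run:
```python
from h import *
plan([.4556,.3003,.15],-.242)
m=bot.camera_model('wrist')
im=bot.capture('wrist')[:,:,::-1].copy();np.savez('w17.npz',**m)
cv2.imwrite('pics/w17.png',im)
im=bot.capture('side')[:,:,::-1].copy();crop(im,260,90,380,210,6,'pics/s6.png')
im=bot.capture('top')[:,:,::-1].copy();crop(im,200,160,320,270,6,'pics/t6.png')
```

```text
t 20.3 pos [0.4567 0.2996 0.1468] rot [-1.5712e+00 -1.0000e-03 -2.4020e-01] xyz [-0.0024 -0.0064  0.0009] rot [0.0002 0.0011 0.0006] rows 0.1 gw 0.0256
```

View pics/w17.png

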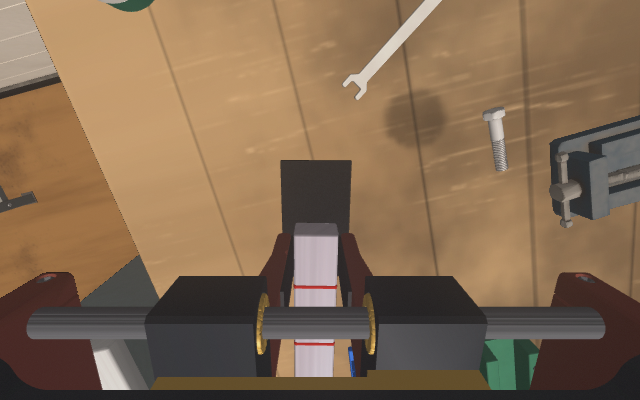

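View pics/s6.png

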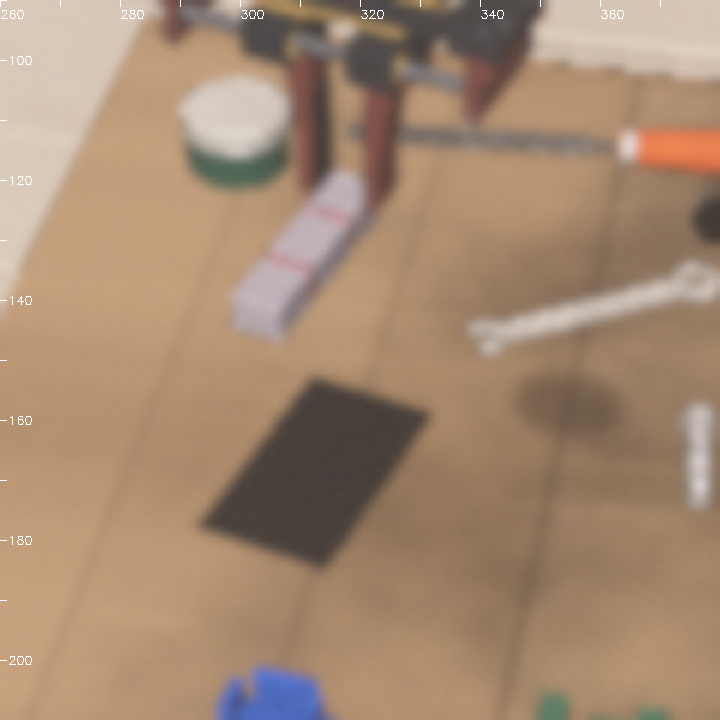

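View pics/t6.png

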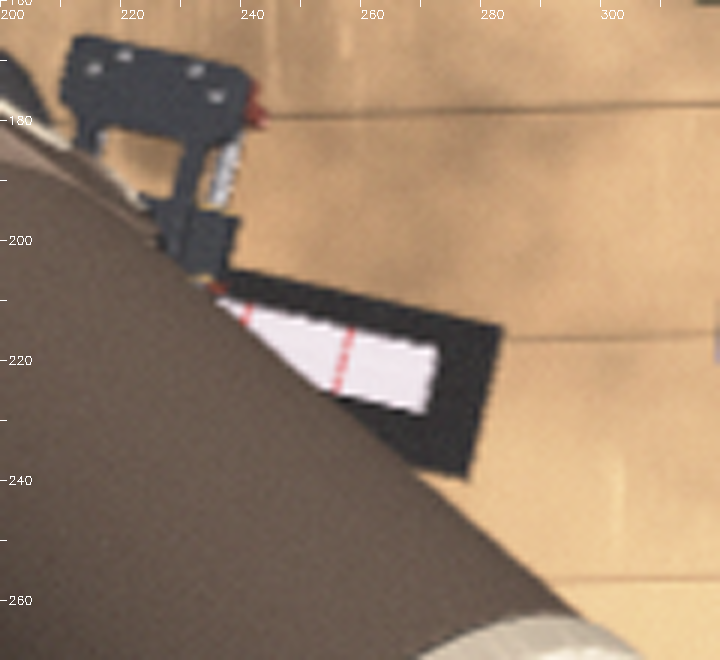

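The bar is level and over the pad, which spans columns 281–351 with the bar at 316. The fingertips reach about 7 mm below the bar's underside. So I'll tilt slightly and let the far end touch the pad before letting go.

Call:
step_arm(
  xyz=[
    [-0.002,0.04,0],
    [-0.002,0.09,0],
    [-0.002,0.14,0],
    [-0.002,0.18,0],
    [-0.002,0.21,0],
    [-0.002,0.23,0],
    [-0.002,0.24,0],
    [-0.002,0.245,0],
    [-0.002,0.248,0],
    [-0.002,0.25,0],
    [-0.002,0.25,0],
  ],
  rot=[
    [0,0,0],
    [0.01,0,0],
    [0.02,0,0],
    [0.03,0,0],
    [0.045,0,0],
    [0.054,0,0],
    [0.054,0,0],
    [0.054,0,0],
    [0.054,0,0],
    [0.054,0,0],
    [0.054,0,0],
  ],
  jaw=[1,1,1,1,1,1,1,1,1,1,1],
  newtons=20,
)

```text
time_s: 21.37
position: [0.4554, 0.3008, 0.0223]
ee_rot: [-1.486, -0.001, -0.241]
ft_force: [-0.3, -0.1, -1.7]
grip_width: 0.0256
```

Run:
```python
from h import *
o=bot.get_obs();print(o['position'],o['ee_rot'],o['ft_force'],o['ft_torque'])
im=bot.capture('side')[:,:,::-1].copy();crop(im,260,110,380,210,6,'pics/s7.png')
```

```text
[0.45543164 0.30079806 0.02225135] [-1.48554320e+00 -8.70157282e-04 -2.41059266e-01] [-0.33939369 -0.08352794 -1.7292988 ] [-0.21099184 -0.07913338  0.07192211]
```

View pics/s7.png

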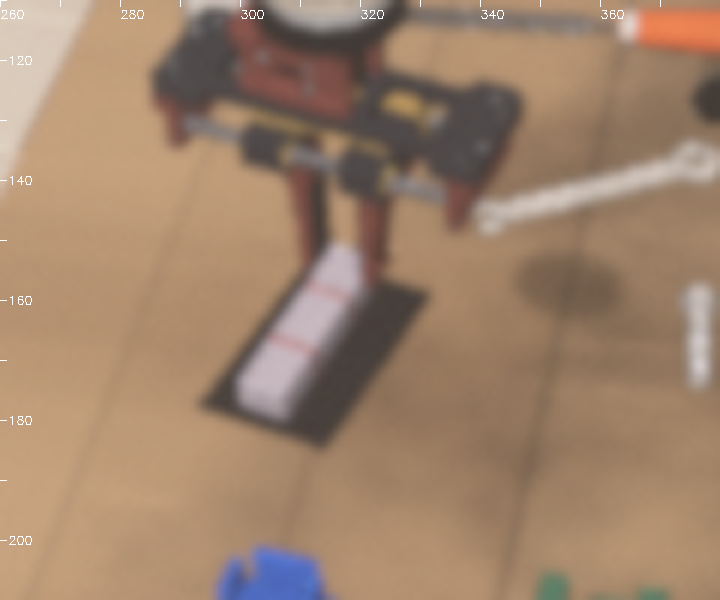

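Call:
step_arm(
  xyz=[
    [0,0.001,0],
    [0,0.002,0],
    [0,0.002,0],
    [0,0.002,0],
  ],
  rot=[
    [0.005,0,0],
    [0.01,0,0],
    [0.015,0,0],
    [0.015,0,0],
  ],
  jaw=[1,1,1,1],
  newtons=12,
)

```text
time_s: 21.75
position: [0.455, 0.3006, 0.021]
ee_rot: [-1.461, -0.0, -0.241]
ft_force: [0.6, 1.2, 0.0]
grip_width: 0.0258
```

Call:
step_arm(
  xyz=[
    [0,0,0],
    [0,0,0],
    [0,0,0],
    [0,0,0],
    [0,0,0],
    [0,0,0],
    [0,0,0],
    [0,0,0],
  ],
  rot=[
    [0,0,0],
    [0,0,0],
    [0,0,0],
    [0,0,0],
    [0,0,0],
    [0,0,0],
    [0,0,0],
    [0,0,0],
  ],
  jaw=[1,1,0.41,0.4,0.38,0.34,0.2,0.0],
  newtons=3,
)

```text
time_s: 22.42
position: [0.4549, 0.3006, 0.0207]
ee_rot: [-1.462, -0.0, -0.241]
ft_force: [0.7, 0.0, 0.5]
grip_width: 0.0385
```

Run:
```python
from h import *
o=bot.get_obs();print(o['position'],o['ee_rot'],o['ft_force'],o['grip_width'])
im=bot.capture('side')[:,:,::-1].copy();crop(im,260,110,380,210,6,'pics/s8.png')
im=bot.capture('wrist')[:,:,::-1].copy();cv2.imwrite('pics/w18.png',im)
```

```text
[0.45491951 0.30056966 0.02074369] [-1.46248881e+00 -2.28916245e-05 -2.41206816e-01] [0.6954047  0.01924363 0.50534836] 0.038493601743112574
```

View pics/s8.png

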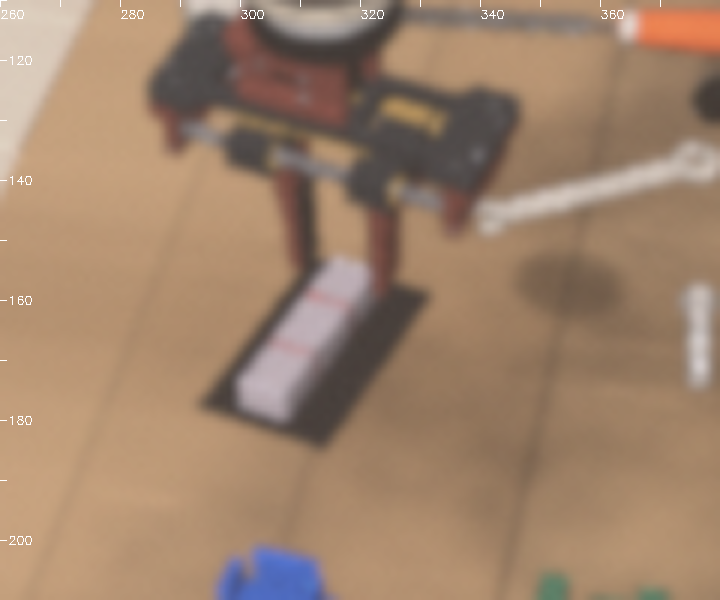

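View pics/w18.png

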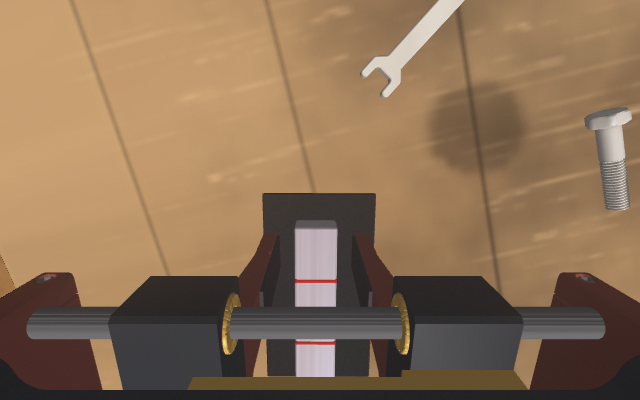

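The bar rests on the pad, released. I'll rise, level the tool and look from above its middle.

Run:
```python
from h import *
plan([.4549,.3006,.08],-.241)
plan([.446,.250,.18],-.241)
```

```text
t 22.52 pos [0.4549 0.3006 0.0208] rot [-1.4624e+00 -1.0000e-04 -2.4110e-01] xyz [-0.     -0.1178  0.0128] rot [-0.069  -0.0001  0.    ] rows 1.4 gw 0.0436
t 22.52 pos [0.4549 0.3006 0.0208] rot [-1.4624e+00 -1.0000e-04 -2.4110e-01] xyz [ 0.0069 -0.3277 -0.0675] rot [-0.069  -0.0001  0.    ] rows 4.0 gw 0.0436
```

Call:
step_arm(
  xyz=[
    [0,-0.03,0.003],
    [0,-0.07,0.008],
    [0,-0.118,0.013],
    [0.003,-0.2,-0.02],
    [0.007,-0.28,-0.05],
    [0.007,-0.328,-0.068],
    [0.007,-0.328,-0.068],
    [0.007,-0.328,-0.068],
    [0.007,-0.328,-0.068],
  ],
  rot=[
    [0,0,0],
    [0,0,0],
    [0,0,0],
    [-0.03,0,0],
    [-0.06,0,0],
    [-0.069,0,0],
    [-0.069,0,0],
    [-0.069,0,0],
    [-0.069,0,0],
  ],
  jaw=[-0.2,-0.2,-0.2,-0.2,-0.2,-0.2,-0.2,-0.2,-0.2],
)

```text
time_s: 23.27
position: [0.4458, 0.2495, 0.1795]
ee_rot: [-1.571, 0.0, -0.241]
ft_force: [0.9, -0.5, -1.0]
grip_width: 0.0526
```

Run:
```python
from h import *
plan([.446,.250,.18],-.241)
m=bot.camera_model('wrist')
im=bot.capture('wrist')[:,:,::-1].copy();np.savez('w19.npz',**m)
cv2.imwrite('pics/w19.png',im); crop(im,260,100,370,250,5,'pics/w19c.png')
```

```text
t 23.27 pos [0.4458 0.2495 0.1795] rot [-1.571e+00  1.000e-04 -2.414e-01] xyz [ 0.0002 -0.001   0.0011] rot [ 0.0001 -0.0002 -0.0001] rows 0.0 gw 0.0526
```

View pics/w19c.png

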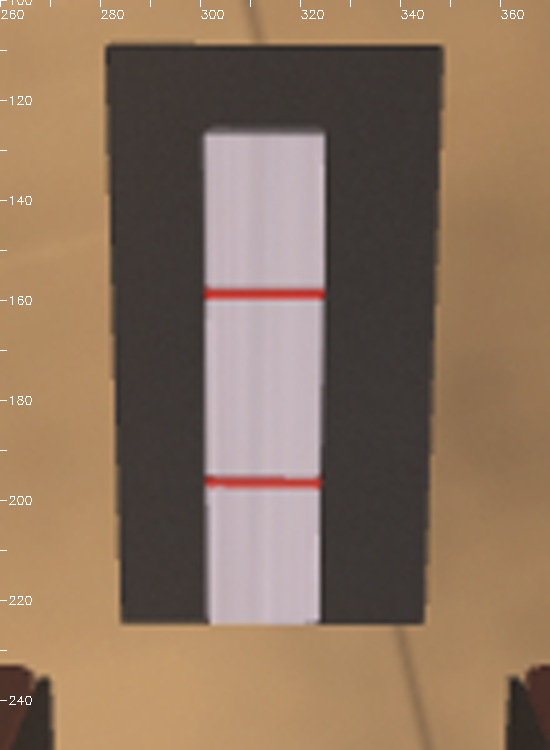

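Run:
```python
from fit import *
m=np.load('w19.npz'); z=.023
B=[((-.013,.055,z),(301,126.5)),((.013,.055,z),(325,126.5)),((-.013,-.055,z),(301.5,224.5)),((.013,-.055,z),(323.8,224.5))]
b,r=fit(m,B,[.45,.26,-.24]);print('bar',b,r.round(1).tolist())
z=.003
P=[((-.037,.0675,z),(281.3,109)),((.037,.0675,z),(348.5,109)),((-.037,-.0675,z),(284.3,224.5)),((.037,-.0675,z),(345,224.5))]
p,r=fit(m,P,[.45,.26,-.24]);print('pad',p,r.round(1).tolist())
plan([b[0],b[1],.021],b[2])
plan([b[0],b[1],.03],b[2])
```

```text
bar [ 0.44576391  0.26059439 -0.246756  ] [[-0.5, -0.7], [0.5, -0.5], [-0.2, 0.7], [0.3, 0.8]]
pad [ 0.44898716  0.26490181 -0.24322324] [[-0.5, -0.6], [0.5, -0.4], [-0.2, 0.6], [0.3, 0.7]]
t 23.32 pos [0.4454 0.2495 0.179 ] rot [-1.5716e+00  1.2000e-03 -2.4100e-01] xyz [-0.0042  0.3159  0.022 ] rot [ 0.0005  0.0037 -0.0008] rows 3.8 gw 0.0524
t 23.32 pos [0.4454 0.2495 0.179 ] rot [-1.5716e+00  1.2000e-03 -2.4100e-01] xyz [-0.0042  0.2979  0.0219] rot [ 0.0005  0.0037 -0.0008] rows 3.6 gw 0.0524
```

Call:
step_arm(
  xyz=[
    [-0.004,0.06,0.022],
    [-0.004,0.13,0.022],
    [-0.004,0.2,0.022],
    [-0.004,0.26,0.022],
    [-0.004,0.3,0.022],
    [-0.004,0.315,0.022],
    [-0.004,0.315,0.022],
    [-0.004,0.315,0.022],
    [-0.004,0.315,0.022],
    [-0.004,0.315,0.022],
    [-0.004,0.315,0.022],
    [-0.004,0.315,0.022],
    [-0.004,0.315,0.022],
    [-0.004,0.315,0.022],
    [-0.004,0.315,0.022],
    [-0.004,0.315,0.022],
  ],
  rot=[
    [0,0.004,0],
    [0,0.004,0],
    [0,0.004,0],
    [0,0.004,0],
    [0,0.004,0],
    [0,0.004,0],
    [0,0.004,0],
    [0,0.004,0],
    [0,0.004,0],
    [0,0.004,0],
    [0,0.004,0],
    [0,0.004,0],
    [0,0.004,0],
    [0,0.004,0],
    [0,0.004,0],
    [0,0.004,0],
  ],
  jaw=[-0.2,-0.2,-0.2,-0.2,-0.2,-0.2,-0.2,-0.2,1,1,1,1,1,1,1,1],
  newtons=20,
)

```text
time_s: 24.65
position: [0.4467, 0.2608, 0.0227]
ee_rot: [-1.571, -0.0, -0.247]
ft_force: [-0.9, -0.3, -0.2]
grip_width: 0.0027
```

Call:
step_arm(
  xyz=[
    [0,0,0],
    [0,-0.006,0],
    [0,-0.014,0],
    [0,-0.024,0],
    [0,-0.04,0],
    [0,-0.06,0],
  ],
  rot=[
    [0,0,0],
    [0,0,0],
    [0,0,0],
    [0,0,0],
    [0,0,0],
    [0,0,0],
  ],
  jaw=[1,1,1,1,1,1],
  newtons=20,
)

```text
time_s: 25.15
position: [0.4464, 0.2608, 0.0532]
ee_rot: [-1.571, 0.0, -0.247]
ft_force: [0.0, -0.5, -0.2]
grip_width: 0.001
```

Run:
```python
from h import *
plan([.446,.250,.18],-.241)
m=bot.camera_model('wrist')
im=bot.capture('wrist')[:,:,::-1].copy();np.savez('w20.npz',**m)
cv2.imwrite('pics/w20.png',im); crop(im,260,180,370,310,6,'pics/w20c.png')
```

```text
t 25.15 pos [0.4464 0.2608 0.0532] rot [-1.5712e+00  5.0000e-04 -2.4730e-01] xyz [ 0.0043 -0.2536 -0.0212] rot [ 0.0002 -0.004  -0.0003] rows 3.1 gw 0.001
```

View pics/w20.png

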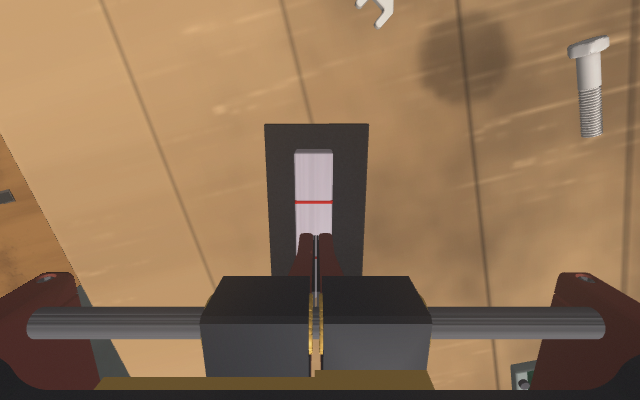

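The jaws shut on nothing (2.7 mm), so the fingertips seem to stand higher than the stated 17 mm ahead of the TCP. I'll check the tip height against the side camera.

Run:
```python
from h import *
s=bot.camera_model('side')
def tip(p,rpy,hw,L):
    R=Ro.from_euler('xyz',rpy); return [np.array(p)+R.apply([sx*hw,L,0]) for sx in(-1,1)]
for nm,p,rpy,w in [('s8',[.4549,.3006,.0207],[-1.4625,0,-.2412],.0385),('s6',[.4567,.2996,.1468],[-1.571,-.001,-.24],.0256),('s5',[.6249,.1121,.0467],[-1.571,0,-.012],.0255)]:
    for L in (0,.009,.017): print(nm,L,[proj(s,t).round(1).tolist() for t in tip(p,rpy,w/2+.005,L)])
t=bot.camera_model('top')
im=bot.capture('side')[:,:,::-1].copy();crop(im,260,90,380,200,6,'pics/s9.png')
o=bot.get_obs();print(o['position'],[ (L,proj(s,o['position']+[0,0,-L]).round(1)) for L in (0,.009,.017)])
```

```text
s8 0 [[310.7, 153.5], [324.3, 157.7]]
s8 0.009 [[310.9, 155.5], [324.4, 159.7]]
s8 0.017 [[311.0, 157.2], [324.5, 161.4]]
s6 0 [[312.4, 121.6], [323.2, 124.7]]
s6 0.009 [[312.4, 124.1], [323.2, 127.2]]
s6 0.017 [[312.5, 126.3], [323.2, 129.4]]
s5 0 [[357.2, 198.2], [369.8, 200.2]]
s5 0.009 [[357.0, 200.5], [369.5, 202.4]]
s5 0.017 [[356.8, 202.4], [369.3, 204.3]]
[0.44772104 0.26163047 0.05460945] [(0, array([312.6, 154.8])), (0.009, array([312.6, 157.1])), (0.017, array([312.7, 159.1]))]
```

View pics/s9.png

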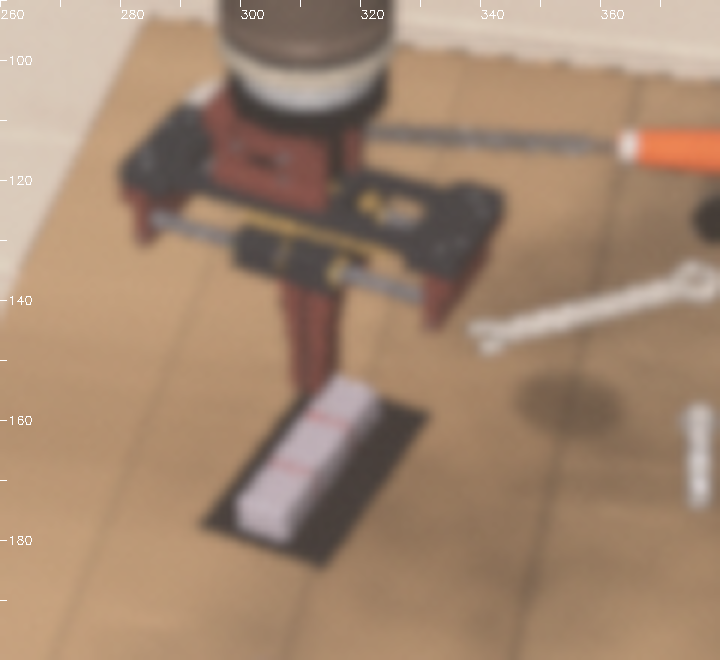

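The side camera puts the fingertips at about TCP height (tip row 155 against a predicted 154.8 for 0 mm and 159 for 17 mm). That also explains the first block slips. I'll grip about 14 mm lower, watching the force.

Call:
step_arm(
  xyz=[
    [0,0,0],
    [0,0,0],
    [0,0,0],
    [0,0,0],
    [0,0,0],
    [0,0,0],
    [0,0.02,0],
    [0,0.04,0],
    [0,0.06,0],
    [0,0.07,0],
    [0,0.075,0],
    [0,0.08,0],
    [0,0.08,0],
  ],
  rot=[
    [0,0,0],
    [0,0,0],
    [0,0,0],
    [0,0,0],
    [0,0,0],
    [0,0,0],
    [0,0,0],
    [0,0,0],
    [0,0,0],
    [0,0,0],
    [0,0,0],
    [0,0,0],
    [0,0,0],
  ],
  jaw=[-0.2,-0.2,-0.2,-0.2,-0.2,-0.2,-0.2,-0.2,-0.2,-0.2,-0.2,-0.2,-0.2],
)

```text
time_s: 26.33
position: [0.4464, 0.2608, 0.0121]
ee_rot: [-1.571, 0.001, -0.247]
ft_force: [-0.6, -0.3, 0.1]
grip_width: 0.0527
```

Call:
step_arm(
  xyz=[
    [0,0.004,0],
    [0,0.008,0],
    [0,0.008,0],
  ],
  rot=[
    [0,0,0],
    [0,0,0],
    [0,0,0],
  ],
  jaw=[-0.2,-0.2,-0.2],
)

```text
time_s: 26.58
position: [0.4467, 0.2608, 0.0085]
ee_rot: [-1.571, -0.0, -0.247]
ft_force: [-0.0, -0.4, 0.2]
grip_width: 0.0528
```

Run:
```python
from h import *
o=bot.get_obs();print(o['position'],o['ft_force'])
im=bot.capture('wrist')[:,:,::-1].copy();cv2.imwrite('pics/w21.png',im)
```

```text
[0.44670649 0.26084399 0.00852579] [-0.04189721 -0.41506349  0.24327718]
```

View pics/w21.png

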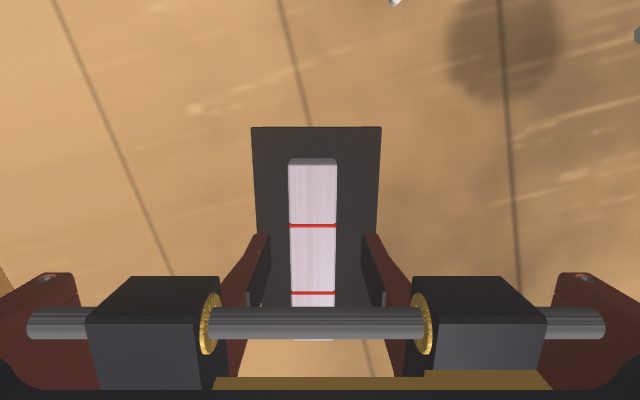

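No contact force at z = 0.0085, and the bar is centred (288–336) between the fingers. Closing.

Call:
step_arm(
  xyz=[
    [0,0,0],
    [0,0,0],
    [0,0,0],
    [0,0,0],
    [0,0,0],
    [0,0,0],
    [0,0,0],
    [0,0,0],
  ],
  rot=[
    [0,0,0],
    [0,0,0],
    [0,0,0],
    [0,0,0],
    [0,0,0],
    [0,0,0],
    [0,0,0],
    [0,0,0],
  ],
  jaw=[1,1,1,1,1,1,1,1],
  newtons=20,
)

```text
time_s: 27.3
position: [0.4466, 0.2609, 0.0087]
ee_rot: [-1.571, 0.0, -0.247]
ft_force: [-2.0, 0.6, 3.0]
grip_width: 0.0256
```

Call:
step_arm(
  xyz=[
    [0,-0.006,0],
    [0,-0.014,0],
    [0,-0.026,0],
    [0,-0.05,0],
    [0,-0.08,0],
    [0,-0.12,0],
  ],
  rot=[
    [0,0,0],
    [0,0,0],
    [0,0,0],
    [0,0,0],
    [0,0,0],
    [0,0,0],
  ],
  jaw=[1,1,1,1,1,1],
  newtons=20,
)

```text
time_s: 27.8
position: [0.4461, 0.2605, 0.0693]
ee_rot: [-1.572, 0.001, -0.247]
ft_force: [-0.3, 0.9, -0.9]
grip_width: 0.0257
```

Run:
```python
from h import *
o=bot.get_obs();print(o['position'],o['ft_force'])
im=bot.capture('wrist')[:,:,::-1].copy();cv2.imwrite('pics/w22.png',im)
# cradle estimates: w2 fit (0.4645-0.466,.0225,-.108); top
plan([.4655,.0225,.15],-.108)
im=cv2.imread('pics/top0.png'); crop(im,312,195,376,232,10,'pics/k3.png')
```

```text
[0.44610037 0.26052497 0.06926817] [-0.31709437  0.85202479 -0.89169433]
t 27.85 pos [0.448  0.2621 0.0733] rot [-1.5679 -0.003  -0.247 ] xyz [ 0.1515 -0.1542 -0.4557] rot [-0.0017 -0.0885  0.0021] rows 6.0 gw 0.0258
```

View pics/w22.png

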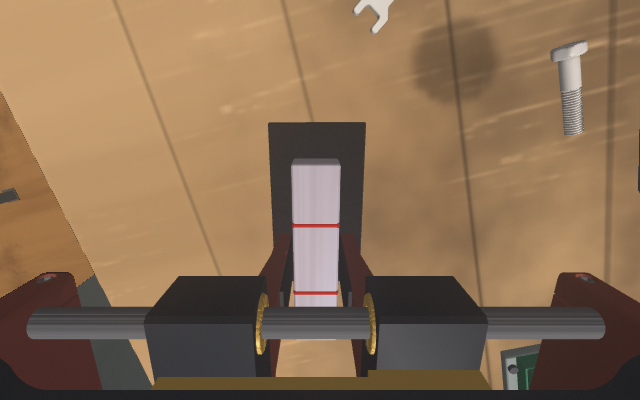

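View pics/k3.png

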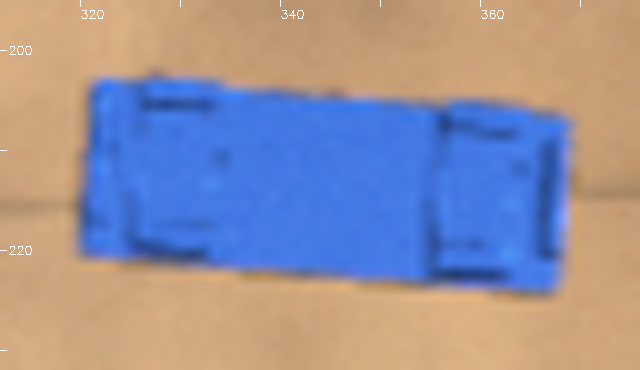

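Bar held by its middle, bands at rows 225 and 292. Moving over the cradle to look.

Call:
step_arm(
  xyz=[
    [0,-0.05,0],
    [0,-0.1,-0.02],
    [0.02,-0.13,-0.06],
    [0.04,-0.13,-0.12],
    [0.06,-0.13,-0.18],
    [0.08,-0.13,-0.24],
    [0.1,-0.13,-0.3],
    [0.12,-0.13,-0.36],
    [0.14,-0.13,-0.41],
    [0.15,-0.13,-0.44],
    [0.154,-0.13,-0.452],
    [0.154,-0.13,-0.452],
    [0.154,-0.13,-0.452],
    [0.154,-0.13,-0.452],
  ],
  rot=[
    [0,0,0],
    [0,0,0],
    [0,-0.01,0],
    [0,-0.02,0],
    [0,-0.035,0],
    [0,-0.05,0],
    [0,-0.065,0],
    [0,-0.08,0],
    [0,-0.088,0],
    [0,-0.088,0],
    [0,-0.088,0],
    [0,-0.088,0],
    [0,-0.088,0],
    [0,-0.088,0],
  ],
  jaw=[1,1,1,1,1,1,1,1,1,1,1,1,1,1],
  newtons=20,
)

```text
time_s: 29.02
position: [0.466, 0.0245, 0.1339]
ee_rot: [-1.57, -0.0, -0.107]
ft_force: [0.2, -0.0, -2.3]
grip_width: 0.0262
```

Run:
```python
from h import *
plan([.4655,.0225,.13],-.108)
m=bot.camera_model('wrist')
im=bot.capture('wrist')[:,:,::-1].copy();np.savez('w23.npz',**m)
cv2.imwrite('pics/w23.png',im); crop(im,250,130,380,280,5,'pics/w23c.png')
```

```text
t 29.02 pos [0.466  0.0245 0.1339] rot [-1.5702e+00 -4.0000e-04 -1.0730e-01] xyz [-0.0005  0.0078 -0.0041] rot [-0.0004  0.0005  0.0003] rows 0.1 gw 0.0262
```

View pics/w23.png

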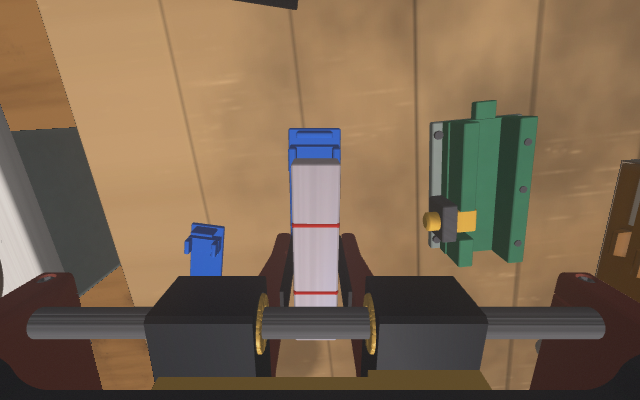

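View pics/w23c.png

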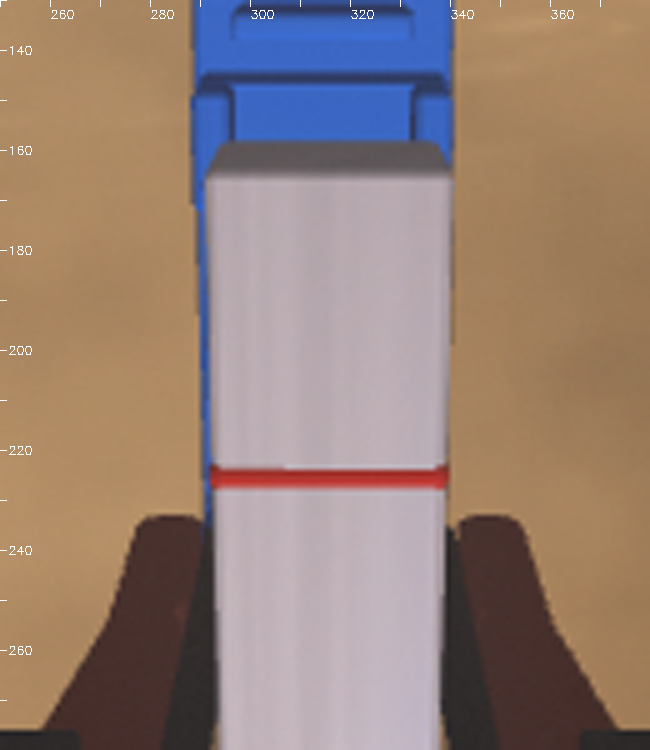

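```bash
cat > fz.py <<'E'
from h import *
from scipy.optimize import least_squares
def fitz(m,pts,x0):
    def res(q):
        c,s=np.cos(q[2]),np.sin(q[2]); r=[]
        for L,p in pts:
            w=[q[0]+c*L[0]-s*L[1],q[1]+s*L[0]+c*L[1],L[2]-q[3]]
            r+=list(proj(m,w)-np.array(p))
        return r
    s=least_squares(res,list(x0)+[0]); return s.x,np.array(res(s.x)).reshape(-1,2)
E
python3 - <<'E'
from fz import *
m=np.load('w19.npz'); z=.023
B=[((-.013,.055,z),(301,126.5)),((.013,.055,z),(325,126.5)),((-.013,-.055,z),(301.5,224.5)),((.013,-.055,z),(323.8,224.5))]
print(fitz(m,B,[.45,.26,-.24]))
z=.003
P=[((-.037,.0675,z),(281.3,109)),((.037,.0675,z),(348.5,109)),((-.037,-.0675,z),(284.3,224.5)),((.037,-.0675,z),(345,224.5))]
print(fitz(m,P,[.45,.26,-.24]))
m=np.load('w2.npz')
F=[((-.019,.06,.052),(378.9,10.6)),((.013,.06,.052),(412.4,11.3)),((.013,-.07,.052),(400,145.1)),((-.019,-.07,.052),(370.7,144.7)),((-.009,.075,.024),(384.6,3.1)),((.009,.075,.024),(401.1,3.4))]
print(fitz(m,F,[.62,0.02,0]))
m=np.load('w23.npz')
# bar: tool frame, known edges; half-width 26mm at front row 165
o=np.array([.466,.0245,.1339]);R=Rt(-.107)
for name,px in dict(bfl=(291.3,165),bfr=(340.7,165),band=(315.8,226)).items():
    for dz in (.0143,):
        print(name,R.inv().apply(pz(m,*px,o[2]+dz)-o).round(4))
E
```

```text
(array([ 0.44552223,  0.25977281, -0.24672891,  0.00471379]), array([[-3.55208721e-01, -1.86547259e-02],
       [ 3.25999739e-01,  1.24394920e-01],
       [-7.84196398e-02, -1.15698290e-01],
       [ 1.10553198e-01, -3.27760069e-04]]))
(array([ 0.44886169,  0.26441729, -0.24322088,  0.00354587]), array([[-0.18665857, -0.04980774],
       [ 0.11746105,  0.10197444],
       [ 0.11684314, -0.08480773],
       [-0.03966634,  0.02667547]]))
(array([ 0.62452137,  0.02210306, -0.01269909,  0.00316856]), array([[ 0.37651961,  0.1130482 ],
       [-0.536578  , -0.15111116],
       [-0.16409962,  0.03414028],
       [ 0.14030429,  0.08601005],
       [-0.17250845, -0.001674  ],
       [ 0.36730668, -0.07243591]]))
bfl [-0.0119 -0.0143  0.0539]
bfr [ 0.0133 -0.0143  0.0539]
band [ 0.0006 -0.0143  0.0207]
```

Run:
```python
from fit import *
im=cv2.imread('pics/w23.png'); crop(im,280,120,350,170,9,'pics/k5.png')
for nm,K in dict(w2=[((-.025,.067,.008),(229.3,14.3)),((.025,.067,.008),(273.7,20)),((.025,-.067,.008),(266.6,140)),((-.025,-.067,.008),(227,134.5))],
  w23=[((-.016,.052,.038),(296.4,148.5)),((.016,.052,.038),(332.6,148.5)),((-.025,.067,.008),(289,128)),((.025,.067,.008),(340.5,128))]).items():
    m=np.load(nm+'.npz'); K=[((a[0],a[1],a[2]-.004),p) for a,p in K]
    print(nm,fit(m,K,[.46,.02,-.1]))
```

```text
w2 (array([ 0.4653586 ,  0.02266856, -0.1079681 ]), array([[-0.0059439 , -0.49307217],
       [ 0.41892463, -0.77698324],
       [ 0.14225187,  0.23777861],
       [-0.59901266,  1.35146804]]))
w23 (array([ 0.46541955,  0.02209846, -0.10850374]), array([[-0.10993507, -0.53306931],
       [ 0.28883183, -0.48254256],
       [-0.52415614,  0.5202159 ],
       [ 0.3289104 ,  0.59707597]]))
```

View pics/k5.png

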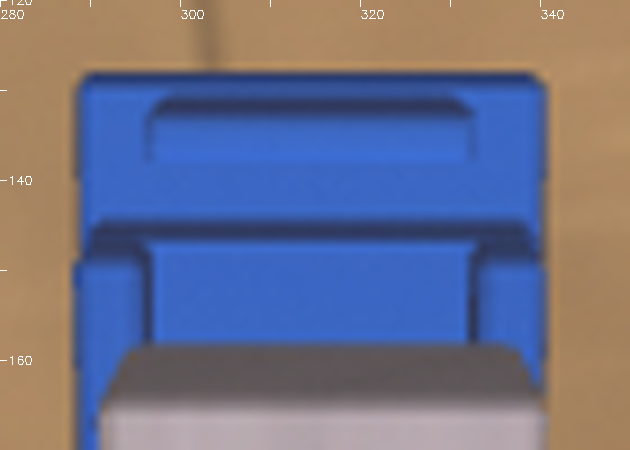

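Two views agree on the cradle at (0.465, 0.022, −0.108 rad) and the bar sits within about 1 mm of the tool centre. Lowering to just above the walls and checking.

Call:
step_arm(
  xyz=[
    [-0.002,0.03,-0.002],
    [-0.002,0.07,-0.002],
    [-0.002,0.11,-0.002],
    [-0.002,0.14,-0.002],
    [-0.002,0.155,-0.002],
    [-0.002,0.16,-0.002],
    [-0.002,0.16,-0.002],
  ],
  rot=[
    [0,0,0],
    [0,0,0],
    [0,0,0],
    [0,0,0],
    [0,0,0],
    [0,0,0],
    [0,0,0],
  ],
  jaw=[1,1,1,1,1,1,1],
  newtons=20,
)

```text
time_s: 29.65
position: [0.4647, 0.0228, 0.0534]
ee_rot: [-1.571, 0.001, -0.108]
ft_force: [-0.3, -0.3, -1.5]
grip_width: 0.0257
```

Run:
```python
from h import *
plan([.4648,.0233,.0297],-.108)
m=bot.camera_model('wrist')
im=bot.capture('wrist')[:,:,::-1].copy();np.savez('w24.npz',**m)
cv2.imwrite('pics/w24.png',im); crop(im,260,90,370,240,5,'pics/w24c.png')
im=bot.capture('side')[:,:,::-1].copy();crop(im,260,170,350,260,7,'pics/s10.png')
```

```text
t 29.65 pos [0.4647 0.0228 0.0534] rot [-1.5705e+00  8.0000e-04 -1.0790e-01] xyz [0.0001 0.0474 0.0009] rot [-0.0002  0.0001 -0.0005] rows 0.6 gw 0.0257
```

View pics/w24c.png

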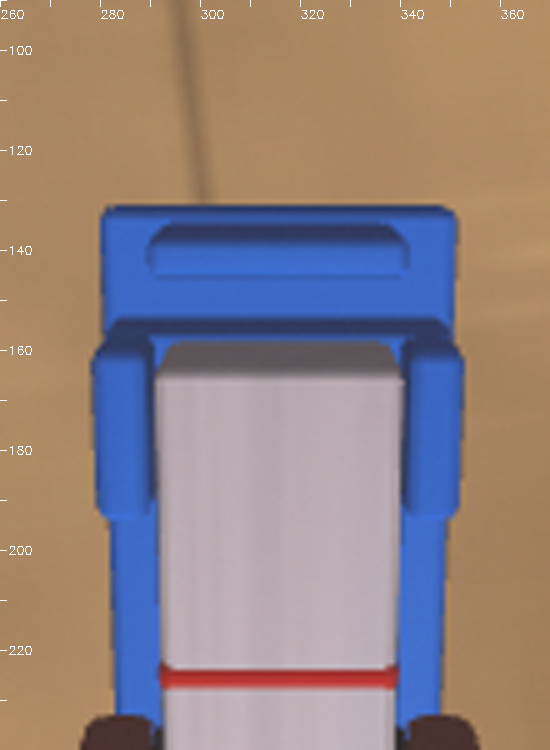

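View pics/s10.png

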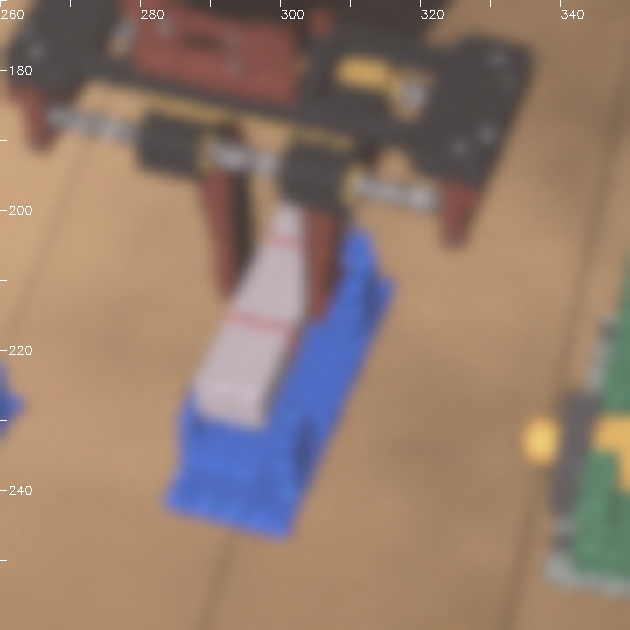

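Run:
```python
from h import *
m=np.load('w24.npz'); o=np.array([.4647,.0228,.0534]);R=Rt(-.108)
f=lambda u,v,z: R.inv().apply(pz(m,u,v,z-.004)-o).round(4)
print('bar front top',f(316,165,.0534+.0143),'bar front bottom',f(316,158.3,.0477),'wall end',f(315.6,160,.038),'base end',f(316,131.5,.008),'saddle near end', f(315.6,194,.038))
```

```text
bar front top [ 0.0007 -0.0103  0.0533] bar front bottom [0.0008 0.0097 0.0538] wall end [0.0005 0.0194 0.0513] base end [0.0008 0.0494 0.0667] saddle near end [0.0005 0.0194 0.0296]
```

All centred to within about 1 mm. Lowering into the cradle, slow at the end.

Call:
step_arm(
  xyz=[
    [0,0.01,0.002],
    [0,0.02,0.002],
    [0,0.03,0.002],
    [0,0.036,0.002],
    [0,0.04,0.002],
    [0,0.043,0.002],
    [0,0.046,0.002],
    [0,0.048,0.002],
    [0,0.048,0.002],
  ],
  rot=[
    [0,0,0],
    [0,0,0],
    [0,0,0],
    [0,0,0],
    [0,0,0],
    [0,0,0],
    [0,0,0],
    [0,0,0],
    [0,0,0],
  ],
  jaw=[1,1,1,1,1,1,1,1,1],
  newtons=20,
)

```text
time_s: 30.5
position: [0.465, 0.023, 0.0297]
ee_rot: [-1.571, -0.0, -0.109]
ft_force: [0.5, -0.4, -1.8]
grip_width: 0.026
```

Call:
step_arm(
  xyz=[
    [0,0.002,0],
    [0,0.003,0],
    [0,0.003,0],
  ],
  rot=[
    [0,0,0],
    [0,0,0],
    [0,0,0],
  ],
  jaw=[1,1,1],
  newtons=12,
)

```text
time_s: 30.75
position: [0.4651, 0.023, 0.0291]
ee_rot: [-1.571, -0.001, -0.109]
ft_force: [-5.0, -0.5, 14.4]
grip_width: 0.0259
```

Call:
step_arm(
  xyz=[
    [0,0.001,0],
    [0,0.002,0],
    [0,0.003,0],
    [0,0.003,0],
  ],
  rot=[
    [0,0,0],
    [0,0,0],
    [0,0,0],
    [0,0,0],
  ],
  jaw=[1,1,1,1],
  newtons=8,
)

```text
time_s: 31.08
position: [0.4651, 0.0231, 0.0275]
ee_rot: [-1.571, -0.001, -0.109]
ft_force: [-4.0, 0.1, 9.9]
grip_width: 0.0258
```

Run:
```python
from h import *
o=bot.get_obs();print(o['position'],o['ft_force'])
m=bot.camera_model('wrist')
im=bot.capture('wrist')[:,:,::-1].copy();np.savez('w25.npz',**m)
crop(im,260,90,370,240,5,'pics/w25c.png')
im=bot.capture('side')[:,:,::-1].copy();crop(im,260,170,350,260,7,'pics/s11.png')
```

```text
[0.46512199 0.02314062 0.02746144] [-3.98246263  0.08273295  9.93719464]
```

View pics/w25c.png

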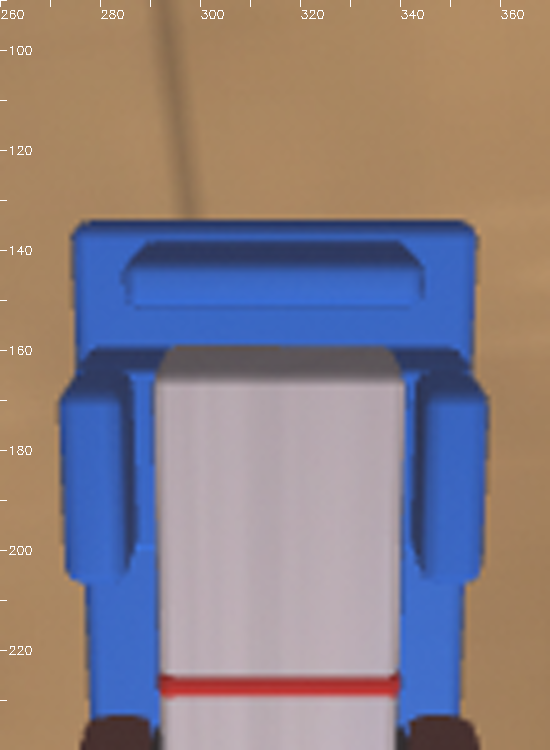

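View pics/s11.png

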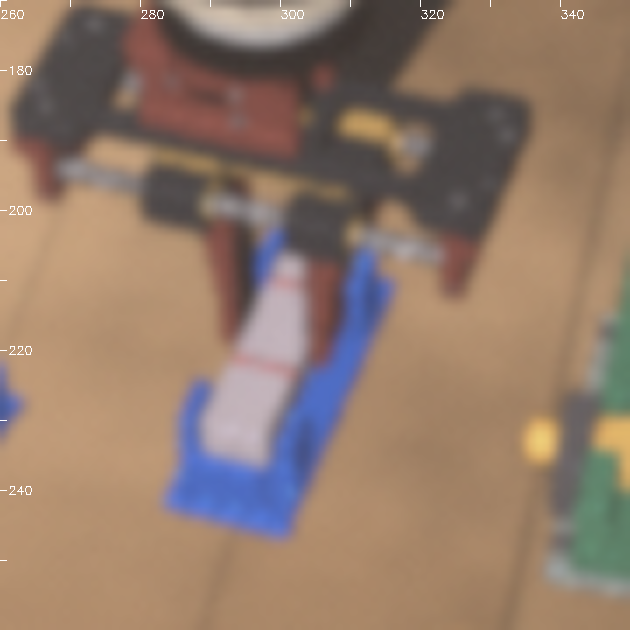

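The bar is seated: 10 N upward contact at the expected height, and it lies between the side walls. Releasing.

Call:
step_arm(
  xyz=[
    [0,-0.002,0],
    [0,-0.003,0],
    [0,-0.003,0],
    [0,-0.003,0],
    [0,-0.003,0],
    [0,-0.003,0],
    [0,-0.003,0],
    [0,-0.003,0],
    [0,-0.003,0],
    [0,-0.02,0],
    [0,-0.06,0],
    [0,-0.12,0],
    [0,-0.2,0],
    [0,-0.26,-0.05],
    [0,-0.26,-0.05],
    [0,-0.26,-0.05],
  ],
  rot=[
    [0,0,0],
    [0,0,0],
    [0,0,0],
    [0,0,0],
    [0,0,0],
    [0,0,0],
    [0,0,0],
    [0,0,0],
    [0,0,0],
    [0,0,0],
    [0,0,0],
    [0,0,0],
    [0,0,0],
    [0,0,0],
    [0,0,0],
    [0,0,0],
  ],
  jaw=[1,1,0.4,0.35,0.25,0.1,0,0,0,0,0,0,0,0,0,0],
  newtons=4,
)

```text
time_s: 32.52
position: [0.4633, -0.003, 0.1587]
ee_rot: [-1.571, -0.004, -0.112]
ft_force: [-0.5, -0.1, -0.1]
grip_width: 0.044
```

Run:
```python
from h import *
o=bot.get_obs();print(o['time_s'],o['position'],o['ft_force'],o['grip_width'])
m=bot.camera_model('wrist')
im=bot.capture('wrist')[:,:,::-1].copy();np.savez('w26.npz',**m)
cv2.imwrite('pics/w26.png',im);crop(im,260,80,370,240,5,'pics/w26c.png')
im=bot.capture('side')[:,:,::-1].copy();cv2.imwrite('pics/side9.png',im)
```

```text
32.5167 [ 0.46329541 -0.00303848  0.15874954] [-0.51058428 -0.10791321 -0.07879899] 0.04401097063322676
```

View pics/w26c.png

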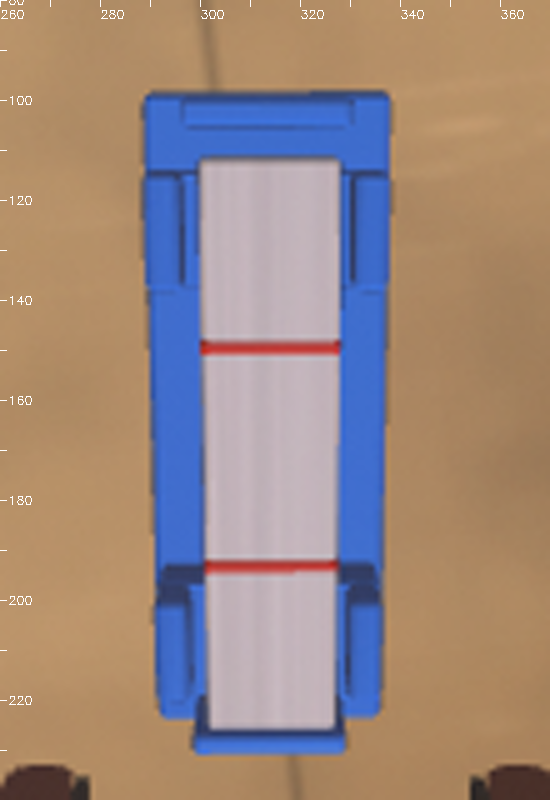

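View pics/side9.png

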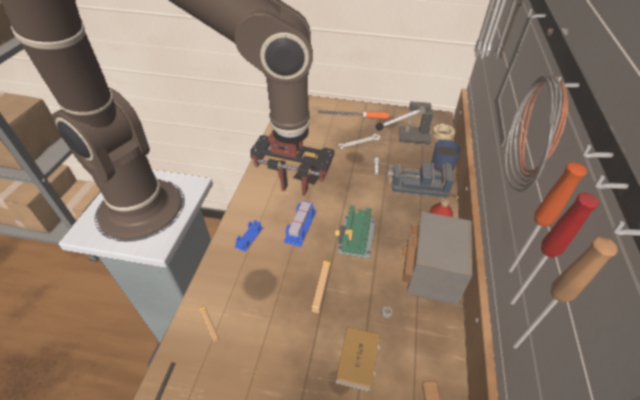

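Run:
```python
from fz import *
from fit import fit
m=np.load('w26.npz')
B=[((-.013,.055,.044),(300,112)),((.013,.055,.044),(328,112)),((-.013,-.055,.044),(301.5,225.7)),((.013,-.055,.044),(327.2,225.7))]
K=[((-.025,.052,.038),(289,114.5)),((.025,.052,.038),(338,114.5)),((-.025,-.052,.038),(292.2,223.2)),((.025,-.052,.038),(336,223.2)),((-.016,.052,.038),(296.5,114.8)),((.016,.052,.038),(330.2,114.8))]
d=lambda P:[((a[0],a[1],a[2]-.004),p) for a,p in P]
b,rb=fit(m,d(B),[.465,.022,-.1]);k,rk=fit(m,d(K),[.465,.022,-.1]);print(b,k,rb.round(1).tolist(),rk.round(1).tolist())
e=b[:2]-k[:2];c,s=np.cos(k[2]),np.sin(k[2]);print(c*e[0]+s*e[1],-s*e[0]+c*e[1]); print(fitz(m,B,[.465,.022,-.1])[0],fitz(m,K,[.465,.022,-.1])[0])
```

```text
[ 0.46584517  0.02138745 -0.10978294] [ 0.4654169   0.0212275  -0.10773634] [[-0.3, 0.0], [0.4, -0.0], [-0.0, 0.1], [0.0, -0.0]] [[-2.5, 1.2], [2.4, 1.0], [-2.6, -2.0], [2.4, -2.3], [-0.3, 0.9], [0.5, 0.7]]
0.0004085839267569515 0.00020507956022083952
[ 0.46584064  0.02134602 -0.10978275  0.00427347] [ 0.46545011  0.02149399 -0.10773847  0.00132762]
```

The bar is centred in the cradle to within 0.5 mm and at the right height. The block is flat on the worktop, and the bolt, nut, wrench and tin look unmoved in the side view. Handing in.

```bash
python3 -c "
from rig import bot
print(bot.finish_job())"
```

```text
the job is handed in; nothing more can be done
None
```

The job is handed in at about 33 s of the 66 s allowed, and the bar lies in the blue cradle. I knocked it out of the slot with the held block until the red band was outside, then laid the block on the worktop. I lifted the bar by its freed end, set it on the pad and let go, then took it by the middle and placed it in the cradle. The hand-in reported no verdict.

**Last checks:**
- **Bar:** centred within about 0.5 mm across and along, turned 0.002 rad from the cradle, resting at the saddle-floor height and released.
- **Robot:** about 13 cm above the bar, touching nothing.
- **Block:** lying flat on the worktop in the last side picture.
- **Bolt, nut, wrench and tin:** look unmoved in the same picture, judged by eye only.

**What failed or disagreed on the way:**
- **Missed grasps:** the first two grasps of the block slipped off and the first middle grasp of the bar closed on nothing. The side camera showed the fingertips about level with the reported TCP, not 17 mm ahead of it, so I gripped lower. The block then held at 15–20 N.
- **Camera height:** the wrist pictures read about 4 mm low. I allowed for this when placing the bar in the cradle.
- **Pad placing:** thinking the fingertips reached below the bar, I tilted it so its far end touched the pad before I let go. The other end settled the last few millimetres.

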